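# Zero the polisher's turns counter and load its tub

## Robot

A 6-joint arm with a two-finger parallel gripper is mounted at the origin on the work surface. World frame = base frame: x ahead of the robot, y to its left, z up, the work surface at z = 0. Lengths are in m, angles in rad, forces in N, time in s.
With the tool pointing down it reaches from about 0.35 to 0.975 m from the base axis. Payload 4.9 kg.
Tool frame: the origin (TCP) lies at the very end of the fingers, on their centre line; the grasp point (between the pads) lies 19 mm behind it; z points along the fingers, y is the line along which they close (so a half turn about z gives the same grasp; the last joint's range is limited). The gripper opens to 85 mm and grips with 20 to 120 N. Pads are 22 mm wide; open, the fingers measure 114 mm over their backs; the gripper's body (76 mm by 85 mm) begins 54 mm behind the grasp point. The pads swing forward as they close: fully open they stand 13 mm farther back than shut.
Start: joints at [-1.428, 0.053, 1.613, -0, 1.476, -0.119], TCP at [0.162, -0.604, 0.231] pointing down, gripper open.
Joint ranges: [-3.01, 3.01], [-1.01, 2.22], [0.06, 2.58], [-1.02, 4.17], [0.09, 2.62], [-3.14, 3.14]. Speed limits (rad/s): [2.57, 2.57, 3.14, 3.14, 3.14, 3.14].

## Interface

Orientations are given as a unit quaternion [w, x, y, z].
In Python, from plant import monitor, vision, manip gives the robot as it stands. The module is installed in compiled form; this text tells all that it offers.
- The arm moves only by the tool arm_command, never from a script. Its argument "rows" is a list of rows, each a list of 3 entries, a list of its own where there are three numbers: the finger opening in mm, from 0 to 85.4, then the shift along the world's x, y, z in units of 30 cm (1.0 is 30 cm), then the turn, a rotation vector about the world's x, y, z in units of pi/2 rad (1.0 is pi/2 rad). In form: [[claw, [x, y, z], [wx, wy, wz]], ...]. A call has 1 to 12 rows; each row is the pose to reach, as a shift and turn from the pose commanded when the call began; what a row does not reach only later rows make up. A row lasts 1/12 s, in which the tool goes at most 41.7 mm and 7.16 degrees, less where a joint would pass 70% of its speed; a pose out of reach is approached as far as the arm can. A call with a number of a shift or a turn outside -1 to 1 is refused whole. A call with a gripper value outside its range is refused whole. The fingers move at their own pace and stop on an object; the grip force is fixed at half the most. Time passes only in rows, so rows that repeat a pose let the fingers close. It gives the time, the measured TCP pose, the force, the opening and the grip force at its end, in the units of the state.
- monitor.state(): the state, without advancing time (a new reading comes with each control period).
- vision.grab_frame(name): name is "scene" or "top" or "wrist"; returns a dict with "color" (384x512x3 uint8, red, green, blue), "z_map" (384x512 float32, m along the optical axis (not along the pixel's ray), 0 where there is no reading), "mtx" (3x3 intrinsics, pixels), "k1" (the pictures are not rectified: a ray, as slopes to the right and down, at radius r is drawn at 1 + k1 r^2 times it, then the intrinsics apply), "R" (3x3) and "t" (3): a world point X has camera coordinates R X + t. Camera axes: x right, y down, z forward; pixel columns grow to the right and rows downward; lengths in m; the calibration is good to about 2 mm. A picture is of the moment at which its call begins.
- manip.job_done(): hands the job in; it is judged then, once.
The state is a dict: "time": time; "joint_pos": joint angles; "joint_vel": joint speeds; "joint_efforts": joint torques, N m; "tool_pos": TCP position; "tool_rot": TCP orientation; "contact_force": force on the tool from outside, world axes, zero at the start; "ft_torque": the same for the moment, N m; "gripper_width": opening from 0.0 (shut) to 1.0 (fully open); "grasp_force": force on a finger pad.
Only numpy, scipy, OpenCV 4.12 (cv2) and the standard library are available. Lean on these libraries where they do the work, as an engineer would, in place of code of your own. Each camera call takes 0.05 s, during which the arm holds its last target. There are 200 camera calls.

## Task

Get the bench polisher ready for a new run: first turn the black reset knob on its sloped panel counter-clockwise until the pointer is fully home at its zero stop by the red tab, then tip all five ceramic balls out of the blue cup into the orange tub. Stand the empty cup upright on the green mat again, and leave the jar, the hand plane and the screwdriver where they are.

Things in the scene. Friction and masses are not known exactly. Their poses are not given: they have to be found in the camera images.
- polisher: Bench polisher, fixed. Origin: centre of its underside; x away from its front, y left, z up. Grey base 190 x 330 (y) x 32 mm; open orange tub on its -y side; on its +y side a blue panel 130 x 130 mm whose face looks up and to its -x: outward normal 35 degrees from vertical. Panel centre (knob axis) at (0, 110, 78) mm; nothing else stands above the panel within 110 mm of the axis.
- knob_grip (a point): On the black reset knob's axis, 31 mm out from the panel (fingertips then 12 mm off it). Skirt 58 mm across, 8 mm high; on it a bar 46 long, 13 wide, up to 37 mm off the panel, lying along the pointer: grip across the 13 mm. Starts 2.8 to 4.0 rad clockwise of zero (facing the panel); friction 0.15 N m, stays where left, hard stop at zero; take it in two or more grasps.
- pointer_tip (a point): Tip of the yellow pointer on the knob, 36 mm from the knob's axis and 8 mm above the panel face; turns with the knob.
- zero_mark (a point): Where the pointer tip is when the knob is at its zero stop (by the red tab on the white dial): straight up the slope from the knob's axis, 36 mm from it, 8 mm above the panel face.
- tub_in (a point): Centre of the tub's inner floor, 40 mm above the table. The tub's inner radius is 65 mm at the floor and 75 mm at the rim; wall 5 mm.
- tub_rim (a point): Centre of the tub's mouth, at rim height: 117 mm above the table. Outer rim radius 80 mm.
- cup: Blue straight round cup, loose, about 120 g plus the balls: outside diameter 62 mm, height 80 mm, wall 3 mm, floor 4 mm thick, no handle. Origin: centre of its underside; z towards the mouth. Stands on the green mat with the five balls in it; it and the jar may have changed places.
- mat: Green mat fixed on the table, 300 (x) x 170 (y) x 3 mm; origin: centre of its underside, at table height.
- jar: Bystander: loose amber glass jar with red lid on the mat, 54 mm in diameter, 55 mm high; origin at the centre of its underside.
- plane: Bystander: loose brass hand plane on the table to the left of the polisher, 130 (x) x 42 x 38 mm; origin under its centre.
- screwdriver: Bystander: loose hand tool with a wooden handle lying on the table on the far (-y) side of the mat from the polisher, about 200 mm long along its own x, under 35 mm high; origin under its middle.
- ball0_center (a point): Centre of one of the five white ceramic balls, 18 mm in diameter, 11 g; they start in the cup.
- ball1_center (a point): Centre of one of the five white ceramic balls, 18 mm in diameter, 11 g; they start in the cup.
- ball2_center (a point): Centre of one of the five white ceramic balls, 18 mm in diameter, 11 g; they start in the cup.
- ball3_center (a point): Centre of one of the five white ceramic balls, 18 mm in diameter, 11 g; they start in the cup.
- ball4_center (a point): Centre of one of the five white ceramic balls, 18 mm in diameter, 11 g; they start in the cup.
Mind the look-alikes: they are no part of the job. Of the things that look like the cup, the largest one is meant.

How it is judged:
On the way, in this order (a step that is already met when the one before it is completed fails the run):
1. the counter pointer is home at its zero stop while the balls are still in the cup (distance between pointer_tip and zero_mark below 0.0015 m and distance between each of ball0_center, ball1_center, ball2_center, ball3_center, ball4_center and cup below 0.085 m), for 0.2 s.
2. all five balls are in the tub (horizontal distance between each of ball0_center, ball1_center, ball2_center, ball3_center, ball4_center and tub_in below 0.08 m and z of ball0_center in the frame of tub_in between 0 and 0.06 m and z of ball1_center in the frame of tub_in between 0 and 0.06 m and z of ball2_center in the frame of tub_in between 0 and 0.06 m and z of ball3_center in the frame of tub_in between 0 and 0.06 m and z of ball4_center in the frame of tub_in between 0 and 0.06 m), for 0.2 s.
At the end, for the whole second after the job is handed in: The pointer tip is within 1.5 mm of the zero mark, all five balls lie in the tub, and the cup stands upright (within 7 degrees) and still on the green mat, released (all of step 2 and distance between pointer_tip and zero_mark below 0.0015 m and angle between cup's own z axis and vertical below 0.12 rad and x of cup in the frame of mat between -0.15 and 0.15 m and y of cup in the frame of mat between -0.085 and 0.085 m and z of cup in the frame of mat below 0.01 m and linear speed of cup below 0.02 m/s); the robot touches nothing.
It fails at once if the jar is moved more than 30 mm (distance of jar from where it was at the start of the episode above 0.03 m).
It fails at once if the plane is moved more than 30 mm (distance of plane from where it was at the start of the episode above 0.03 m).
It fails at once if the screwdriver is moved more than 30 mm (distance of screwdriver from where it was at the start of the episode above 0.03 m).
It also fails if it takes over 72 s, if anything falls off the work surface, if the arm or the gripper's body presses on something with over 40 N, if the wrist force passes 120 N, or if a joint passes its speed limit or range.

## Working session

There is one attempt and no reset: what is moved stays moved. The work goes in short steps, Python scripts to look and compute and a tool call to move; the robot and the scene stay as the last step left them, time stands still between calls to the robot, and variables do not carry over. Pictures are saved under pics/ and viewed, at most 11 in all, crops included, and the job is handed in when it is done.

Besides the shell and the picture viewer there is one more tool, called after "Call:" as name([rows], argument=value, ...), one row to a line, values as JSON. arm_command: Moves the arm, as the interface text tells. Shifts and turns lie within -1 to 1; 1 stands for 30 cm of shift or pi/2 rad of turn. Its arguments: {"type":"object","properties":{"rows":{"type":"array"}},"required":["rows"]}

```bash
mkdir -p pics; ls; cat > h.py <<'E'
import numpy as np, cv2
from plant import monitor, vision, manip
def grab(n):
    f=vision.grab_frame(n); np.savez('%s.npz'%n,**f); return f
def load(n): return dict(np.load('%s.npz'%n))
def pts(f):
    # world point per pixel from depth
    h,w=f['z_map'].shape; K=f['mtx']
    u,v=np.meshgrid(np.arange(w),np.arange(h))
    uv=np.stack([u,v],-1).reshape(-1,1,2).astype(np.float64)
    s=cv2.undistortPoints(uv,K,np.array([float(f['k1']),0,0,0])).reshape(h,w,2)
    c=np.dstack([s,np.ones((h,w))])*f['z_map'][...,None]
    return (c-f['t'])@f['R']
def save(n,im): cv2.imwrite('pics/'+n+'.png',im[...,::-1])
E
python3 - <<'E'
from h import *
a=[grab(n) for n in('scene','top')]
save('a',np.hstack([cv2.resize(x['color'],(400,300)) for x in a]))
save('top0',cv2.resize(a[1]['color'],(800,600)))
print(monitor.state())
for x in a: print(-x['R'].T@x['t'],x['R'],x['k1'])
E
```

```text
pics
{'time': 0.1, 'joint_pos': array([-1.42805460e+00,  5.33239774e-02,  1.61417372e+00, -1.15182088e-05,
        1.47602561e+00, -1.18986526e-01]), 'joint_vel': array([-0.00115175, -0.00122434, -0.00384023,  0.00107777,  0.00127787,
       -0.0007967 ]), 'joint_efforts': array([ 3.05070471e-04, -3.94904387e+01, -3.71362996e+01, -2.30748556e-04,
        3.92031128e-03, -8.14605727e-06]), 'tool_pos': array([ 0.1616415 , -0.60313702,  0.23015526]), 'tool_rot': array([-9.65189435e-04,  9.91448969e-01,  1.30491414e-01, -1.71978103e-05]), 'contact_force': array([0.11846612, 0.47817529, 0.76274098]), 'ft_torque': array([ 0.01466168, -0.00705694,  0.0007591 ]), 'grasp_force': 0.0, 'gripper_width': 0.9976547270567107}
[ 1.17738091 -0.09124082  1.04323214] [[ 0.19012029  0.98174555  0.00547204]
 [ 0.81451219 -0.15461799 -0.55916291]
 [-0.54810963  0.11076526 -0.82903974]] -0.09951174485306763
[0.39150739 0.03661566 1.52292496] [[ 0.02286552 -0.9996764   0.01114754]
 [-0.99438953 -0.02389367 -0.10304633]
 [ 0.10327934 -0.00872879 -0.99461409]] 0.04355170651625328
```

View pics/top0.png

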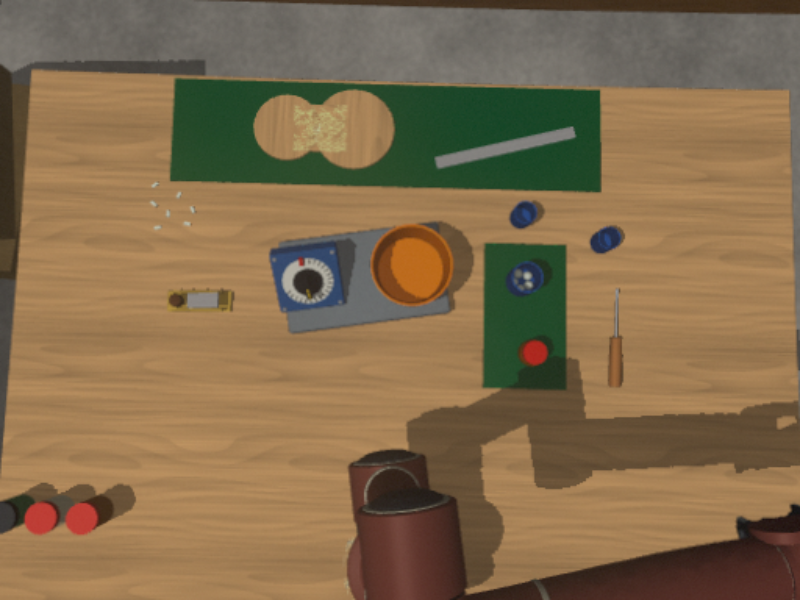

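View pics/a.png

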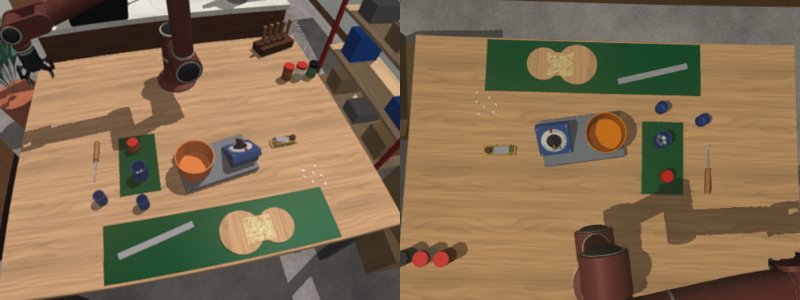

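The top view shows the knob at about (309,282) with the red tab at (301,262). The tub is at (412,265), the cup with balls at (525,278), the jar at (535,352), the plane at (200,300) and the screwdriver at (615,340). The empty look-alike cups are off the mat, at (523,214) and (606,240).

```bash
python3 - <<'E'
from h import *
f=load('top'); P=pts(f); hsv=cv2.cvtColor(f['color'],cv2.COLOR_RGB2HSV)
def reg(c,r):
    m=np.zeros(hsv.shape[:2],np.uint8); cv2.circle(m,(int(c[0]*.64),int(c[1]*.64)),r,1,-1); return m>0
H,S,V=cv2.split(hsv); z=P[...,2]
print('table z',np.median(z[330:340,100:130]))
blue=(H>100)&(H<125)&(S>120)
def circ(m,name):
    q=P[m][:,:2]; (c,r)=cv2.minEnclosingCircle(q.astype(np.float32)); print(name,np.round(c,4),round(r,4),m.sum(),np.round(np.median(P[m],0),4))
tub=reg((412,265),36)&(H<20)&(S>200)
print('tub zmax',np.percentile(z[tub],[5,50,95,99]))
circ(tub&(z>.108),'rim')
cup=reg((525,278),18)
circ(cup&(z>.072)&(z<.1),'cuprim'); print(np.percentile(z[cup&blue],[5,50,90,99]))
circ(reg((535,352),14)&(z>.045),'jar')
for n,c in(('d1',(523,214)),('d2',(606,240))): circ(reg(c,14)&blue&(z>.03),n)
mat=(H>50)&(H<80)&(S>100)&reg((525,315),80)&(P[...,0]<.85); 
print('mat',cv2.minAreaRect(P[mat][:,:2].astype(np.float32)))
pb=reg((309,277),33)&blue&(z>.04)
for it in range(3):
    A=P[pb]; c=A.mean(0); n=np.linalg.svd(A-c)[2][2]; n*=np.sign(n[2]); d=(P-c)@n; pb&=abs(d)<.004
print('panel n',n,np.degrees(np.arccos(n[2])),'yaw',np.degrees(np.arctan2(-n[1],-n[0])),pb.sum())
base=reg((365,275),65)&(S<90)&(z>.022)&(z<.042); print('base',cv2.minAreaRect(P[base][:,:2].astype(np.float32)))
face=reg((309,277),33)&(abs(d)<.006)
b=cv2.minAreaRect(P[face][:,:2].astype(np.float32)); print('panel rect',b, 'z range',np.percentile(z[face],[1,50,99]))
print(reg((200,300),20).sum()); circ(reg((200,300),25)&(z>.015),'plane')
circ(reg((615,340),35)&(z>.008)&(H<20)&(S>130)&(z<.05),'sd')
print(c)
for nm,u,v in(('knobtop',309,282),):
    print(P[int(v*.64),int(u*.64)])
E
python3 - <<'E'
import sys;sys.path.insert(0,'.')
from h import *
f=load('top'); g=load('scene')
save('crop',np.hstack([cv2.resize(f['color'][150:216,165:231],(400,400),interpolation=2),cv2.resize(g['color'][165:225,275:335],(400,400),interpolation=2)]))
E
```

```text
table z 0.0005662889724659467
tub zmax [0.03569131 0.04219893 0.11720493 0.12132718]
rim [0.5284 0.0092] 0.1398 199 [ 0.5907 -0.0393  0.116 ]
cuprim [ 0.5768 -0.234 ] 0.0321 88 [ 0.5793 -0.237   0.0818]
[0.00541607 0.06484493 0.08421535 0.47707479]
jar [ 0.4106 -0.1214] 0.1593 199 [ 0.4263 -0.2553  0.058 ]
d1 [ 0.5573 -0.1089] 0.2207 55 [ 0.6993 -0.2268  0.0489]
d2 [ 0.5336 -0.1922] 0.2695 55 [ 0.6553 -0.397   0.0533]
mat ((0.5069182515144348, -0.14689026772975922), (0.3628655672073364, 0.29692625999450684), 88.98502349853516)
panel n [-0.85640713 -0.07938336  0.51016185] 59.32538906657448 yaw 5.295812350532241 20
base ((0.5740997791290283, 0.09400081634521484), (0.18930591642856598, 0.33966922760009766), 9.2178316116333)
panel rect ((0.5530873537063599, 0.19755394756793976), (0.07071661949157715, 0.1916143000125885), 11.846497535705566) z range [-0.00353686  0.08405521  0.10436475]
1257
plane [0.457  0.2574] 0.2304 358 [0.5181 0.4231 0.0286]
sd [ 0.4138 -0.422 ] 0.0497 254 [ 0.412  -0.4226  0.0229]
[0.56481209 0.19731842 0.08169811]
[0.55166771 0.19179066 0.11498561]
```

View pics/crop.png

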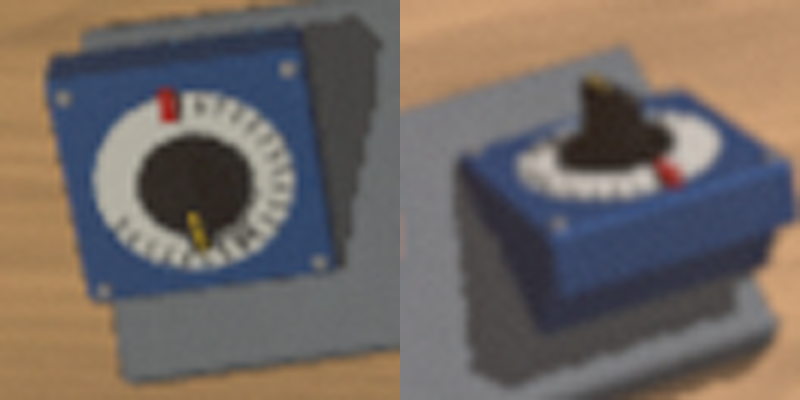

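```bash
cat >> h.py <<'E'
from scipy.spatial.transform import Rotation as Rn
from scipy.optimize import least_squares
def ray(f,uv):
    uv=np.asarray(uv,float).reshape(-1,1,2)
    s=cv2.undistortPoints(uv,f['mtx'],np.array([float(f['k1']),0,0,0])).reshape(-1,2)
    return -f['R'].T@f['t'], np.c_[s,np.ones(len(s))]@f['R']
def onz(f,uv,z):
    o,d=ray(f,uv); return o+d*((z-o[2])/d[:,2])[:,None]
def proj(f,X):
    p=np.atleast_2d(X)@f['R'].T+f['t']; s=p[:,:2]/p[:,2:]; s=s*(1+f['k1']*(s**2).sum(1,keepdims=True)); return s@f['mtx'][:2,:2].T+f['mtx'][:2,2]
def log():
    s=monitor.state(); open('log.txt','a').write(' '.join(map(str,[*s['joint_pos'],*s['tool_pos'],*s['tool_rot']]))+'\n'); return s
E
cat > m.py <<'E'
from h import *
f=load('top');g=load('scene')
def masks(f):
    h=cv2.cvtColor(f['color'],cv2.COLOR_RGB2HSV);return cv2.split(h)
def comp(m,uv):
    n,l,s,c=cv2.connectedComponentsWithStats(cv2.morphologyEx(m.astype(np.uint8),cv2.MORPH_CLOSE,np.ones((3,3))))
    k=l[int(uv[1]),int(uv[0])]
    return (l==k) if k else None
def cont(m): return max(cv2.findContours(m.astype(np.uint8),cv2.RETR_EXTERNAL,cv2.CHAIN_APPROX_NONE)[0],key=cv2.contourArea).reshape(-1,2).astype(float)
def tri(a,b):
    o1,d1=ray(f,a);o2,d2=ray(g,b);d1,d2=d1[0],d2[0]
    A=np.c_[d1,-d2];x=np.linalg.lstsq(A,o2-o1,rcond=None)[0];p,q=o1+d1*x[0],o2+d2*x[1];return (p+q)/2,np.linalg.norm(p-q)
H,S,V=masks(f);H2,S2,V2=masks(g)
cs=[]
for ff,(h,s,v),sd in((f,(H,S,V),(412,265)),(g,(H2,S2,V2),(194*1.28*1.25,160*1.28*1.25))):
    m=comp((h<20)&(s>200)&(v>70),(sd[0]*.64,sd[1]*.64)); c=cont(m)
    e=cv2.fitEllipse(c.astype(np.float32)); q=onz(ff,cv2.convexHull(c.astype(np.float32)).reshape(-1,2),.117)
    print('tub ell',e, cv2.minEnclosingCircle(q[:,:2].astype(np.float32)))
# dial
sub=np.zeros(H.shape,bool); sub[150:216,165:231]=1
blue=(H>100)&(H<128)&(S>110)&(V>60)&sub
pc=cont(comp(blue,np.argwhere(blue)[len(np.argwhere(blue))//2][::-1]))
bm=comp(blue,np.argwhere(blue)[0][::-1])
white=(S<70)&(V>120)&sub
wc=cont(cv2.morphologyEx(white.astype(np.uint8),cv2.MORPH_CLOSE,np.ones((5,5)))); e=cv2.fitEllipse(cv2.convexHull(wc.astype(np.float32)))
print('dial',e,onz(f,e[0],.0785))
red=((H<8)|(H>172))&(S>150)&sub; r=np.argwhere(red)[:,::-1].mean(0)
yel=(H>18)&(H<35)&(S>120)&sub&(V>90); y=np.argwhere(yel)[:,::-1]; print('red',r,onz(f,r,.1),'yel',y.mean(0),y)
base=(S<90)&(V>60)&(V<150); bb=comp(base,(320*.64,320*.64)); q=cont(bb); B=onz(f,q,.032)
print('base',cv2.minAreaRect(B[:,:2].astype(np.float32)))
# front edge lines of base (min x side)
for lo,hi in((-.02,.2),): 
    ys=B[:,1];k=[]
    for yy in np.arange(0,.22,.01):
        s=B[abs(ys-yy)<.006]; k.append((yy,s[:,0].min()) if len(s) else (yy,9))
    k=np.array(k);k=k[k[:,1]<.6];p=np.polyfit(k[:,0],k[:,1],1);print('front edge yaw',-np.degrees(np.arctan(p[0])),np.polyval(p,0),np.abs(np.polyval(p,k[:,0])-k[:,1]).max())
E
python3 m.py; python3 -c "
from h import *
log()"
```

```text
tub ell ((266.794189453125, 169.46583557128906), (42.93182373046875, 51.08037185668945), 10.208327293395996) ((0.5892130136489868, -0.006585222668945789), 0.077661894261837)Traceback (most recent call last):
  File "m.py", line 16, in <module>
    m=comp((h<20)&(s>200)&(v>70),(sd[0]*.64,sd[1]*.64)); c=cont(m)
                                                           ~~~~^^^
  File "m.py", line 9, in cont
    def cont(m): return max(cv2.findContours(m.astype(np.uint8),cv2.RETR_EXTERNAL,cv2.CHAIN_APPROX_NONE)[0],key=cv2.contourArea).reshape(-1,2).astype(float)
                                             ^^^^^^^^
AttributeError: 'NoneType' object has no attribute 'astype'
```

Call:
arm_command([
  [85, [0.6, 0.85, 0.7], [0, 0, 0]],
  [85, [0.6, 0.85, 0.7], [0, 0, 0]],
  [85, [0.6, 0.85, 0.7], [0, 0, 0]],
  [85, [0.6, 0.85, 0.7], [0, 0, 0]],
  [85, [0.6, 0.85, 0.7], [0, 0, 0]],
  [85, [0.6, 0.85, 0.7], [0, 0, 0]],
  [85, [0.6, 0.85, 0.7], [0, 0, 0]],
  [85, [0.6, 0.85, 0.7], [0, 0, 0]],
  [85, [0.6, 0.85, 0.7], [0, 0, 0]],
  [85, [0.6, 0.85, 0.7], [0, 0, 0]],
  [85, [0.6, 0.85, 0.7], [0, 0, 0]],
  [85, [0.6, 0.85, 0.7], [0, 0, 0]],
])

```text
time: 1.1
tool_pos: [0.3416, -0.3487, 0.4403]
tool_rot: [-0.0, 0.991, 0.131, -0.0]
contact_force: [-0.3, -0.1, -0.7]
gripper_width: 0.996
grasp_force: 0.0
```

```bash
sed -i 's/194\*1.28\*1.25,160\*1.28\*1.25/388,322/' m.py; python3 m.py;python3 -c "
from h import *
log()"
```

```text
tub ell ((266.794189453125, 169.46583557128906), (42.93182373046875, 51.08037185668945), 10.208327293395996) ((0.5892130136489868, -0.006585222668945789), 0.077661894261837)Traceback (most recent call last):
  File "m.py", line 16, in <module>
    m=comp((h<20)&(s>200)&(v>70),(sd[0]*.64,sd[1]*.64)); c=cont(m)
                                                           ~~~~^^^
  File "m.py", line 9, in cont
    def cont(m): return max(cv2.findContours(m.astype(np.uint8),cv2.RETR_EXTERNAL,cv2.CHAIN_APPROX_NONE)[0],key=cv2.contourArea).reshape(-1,2).astype(float)
                                             ^^^^^^^^
AttributeError: 'NoneType' object has no attribute 'astype'
```

Call:
arm_command([
  [85, [0.1, 0.9, 0.0], [0, 0, 0]],
  [85, [0.1, 0.9, 0.0], [0, -0.1, 0]],
  [85, [0.1, 0.9, 0.0], [0, -0.2, 0]],
  [85, [0.1, 0.9, 0.0], [0, -0.3, 0]],
  [85, [0.1, 0.9, 0.0], [0, -0.3, 0]],
  [85, [0.1, 0.9, 0.0], [0, -0.3, 0]],
  [85, [0.1, 0.9, 0.0], [0, -0.3, 0]],
  [85, [0.1, 0.9, 0.0], [0, -0.3, 0]],
  [85, [0.1, 0.9, 0.0], [0, -0.3, 0]],
  [85, [0.1, 0.9, 0.0], [0, -0.3, 0]],
])

```text
time: 1.93
tool_pos: [0.3718, -0.0799, 0.4397]
tool_rot: [0.03, 0.964, 0.126, 0.23]
contact_force: [-0.9, 0.3, 0.1]
gripper_width: 0.996
grasp_force: 0.0
```

```bash
python3 -c "
from h import *
s=log();print(s['joint_pos'],s['tool_pos'],Rn.from_quat(s['tool_rot'],scalar_first=True).as_matrix())"; cat log.txt
```

```text
[-0.60605863 -0.91990412  2.01765135  0.26108312  1.64695124  0.77754689] [ 0.37176717 -0.07985555  0.43966978] [[ 8.62241767e-01  2.29205141e-01  4.51668174e-01]
 [ 2.56846846e-01 -9.66452112e-01  1.14496326e-04]
 [ 4.36541904e-01  1.15910822e-01 -8.92185994e-01]]
-1.4280545999688206 0.05332397737980796 1.6141737150171442 -1.1518208775742534e-05 1.4760256127261293 -0.11898652591727626 0.16164149698271477 -0.6031370155480336 0.23015525903303485 -0.0009651894351913318 0.9914489694444396 0.13049141389818886 -1.719781034028532e-05
-0.9479700990524997 -0.309551568203206 1.6018186416444398 -0.0004877863503100943 1.8504738385106538 0.3605178191469343 0.34161424354896225 -0.3486883306280498 0.44030878917239896 -0.00039543409075255197 0.991420203255427 0.1307118815696054 -0.0004777294013219132
-0.6060586279019927 -0.9199041153260488 2.0176513485545824 0.2610831213629564 1.6469512354521378 0.7775468900129399 0.3717671736741428 -0.07985554666544721 0.43966977624506903 0.03001524968844078 0.9644791174731908 0.12598820915859751 0.2302305103527442
```

```bash
cat >> h.py <<'E'
def fk(q,p):
    a1,d1,L2,L3,e3,Lt=p; R=lambda ax,a: Rn.from_rotvec(np.array(ax)*a)
    r=R([0,0,1],q[0]);x=r.apply([a1,0,d1]); r=r*R([0,1,0],q[1]);x=x+r.apply([0,0,L2]); r=r*R([0,1,0],q[2]);x=x+r.apply([e3,0,L3])
    r=r*R([0,0,1],q[3])*R([0,1,0],q[4]);x=x+r.apply([0,0,Lt]); r=r*R([0,0,1],q[5]); return x,r
def fit():
    L=np.loadtxt('log.txt')
    fun=lambda p:np.concatenate([fk(l[:6],p)[0]-l[6:9] for l in L]+[1e-3*(np.array(p)-[0,.3,.55,.55,0,.25])])
    s=least_squares(fun,[0,.3,.55,.55,0,.25]); return s.x,np.abs(s.fun[:-6]).max(),L
E
sed -i "s/^    m=comp.*/    if ff is g: continue\n&/" m.py; python3 m.py
python3 - <<'E'
from h import *
p,e,L=fit(); print(p.round(4),e)
for l in L:
    r=fk(l[:6],p)[1]; R0=Rn.from_quat(l[9:],scalar_first=True); print((r.inv()*R0).as_rotvec())
E
```

```text
tub ell ((266.794189453125, 169.46583557128906), (42.93182373046875, 51.08037185668945), 10.208327293395996) ((0.5892130136489868, -0.006585222668945789), 0.077661894261837)
dial ((194.20907592773438, 179.8704071044922), (29.209047317504883, 38.710365295410156), 83.78618621826172) [[0.55601065 0.20436579 0.0785    ]]
red [192.3 167. ] [[0.59266847 0.20902553 0.1       ]] yel [197.  187.5] [[196 185]
 [197 185]
 [196 186]
 [197 186]
 [196 187]
 [197 187]
 [197 188]
 [198 188]
 [197 189]
 [198 189]
 [197 190]
 [198 190]]
base ((0.572066068649292, 0.09868566691875458), (0.18978576362133026, 0.35142675042152405), 8.951910972595215)
front edge yaw 8.930114838452306 0.49242161836773796 0.0015478265889197762
[-0.055   0.4615  0.6455  0.6742  0.2785  0.5393] 0.07309609213969687
[-1.08261700e-16  1.03324293e-16  1.57079633e+00]
[-8.39359346e-17  4.80494088e-16  1.57079633e+00]
[-6.16573867e-17  2.92872587e-16  1.57079633e+00]
```

```bash
sed -i 's/a1,d1,L2,L3,e3,Lt=p/a1,d1,L2,L3,e3,Lt,dy=p/; s/r.apply(\[a1,0,d1\])/r.apply([a1,dy,d1])/; s/0,.25\]/0,.25,0]/g; s/fun\[:-6\]/fun[:-7]/; s/1e-3\*(np/1e-4*(np/' h.py; sed -i 's/r=r\*R(\[0,0,1\],q\[5\]); return/r=r*R([0,0,1],q[5]+np.pi\/2); return/' h.py
python3 - <<'E'
from h import *
p,e,L=fit(); print(p.round(4),e)
E
```

```text
[0.     0.238  0.4264 0.6099 0.0957 0.2795 0.0742] 3.3136734467476003e-09
```

```bash
cat >> h.py <<'E'
yaw=np.radians(8.93); A=np.array([.556,.2044,.078])
n=np.array([-np.sin(np.radians(35))*np.cos(yaw),-np.sin(np.radians(35))*np.sin(yaw),np.cos(np.radians(35))]); yp=np.array([-np.sin(yaw),np.cos(yaw),0]); up=np.cross(yp,n)
lo=np.array([-3.01,-1.01,.06,-1.02,.09,-3.14]);hi=np.array([3.01,2.22,2.58,4.17,2.62,3.14])
def ik(x,Rm,q0,p):
    R0=Rn.from_matrix(Rm); best=None
    for s in range(6):
        q=np.clip(q0+(s>0)*np.random.default_rng(s).normal(0,.6,6),lo+.01,hi-.01)
        r=least_squares(lambda q:np.r_[(fk(q,p)[0]-x)*5,(fk(q,p)[1].inv()*R0).as_rotvec()],q,bounds=(lo,hi))
        if best is None or r.cost<best.cost-1e-6: best=r
        if best.cost<1e-8: break
    return best.x,best.cost
def frame(z,y): return np.c_[np.cross(y,z),y,z]
def cmd(x,Rm):
    "shift/turn units from current measured pose"
    s=monitor.state(); R0=Rn.from_quat(s['tool_rot'],scalar_first=True)
    return ((x-s['tool_pos'])/.3).round(4),((Rn.from_matrix(Rm)*R0.inv()).as_rotvec()/(np.pi/2)).round(4)
E
python3 - <<'E'
from h import *
p,e,L=fit(); q0=L[-1][:6]
print(n,up,yp)
for d in(.15,.012):
  for phi in (0,-45,-90,-135,-180,-225):
    y=Rn.from_rotvec(n*np.radians(phi)).apply(-yp)
    for s in (1,-1):
      q,c=ik(A+d*n,frame(-n,s*y),q0,p); print(d,phi,s,q.round(2),c)
for s in(1,-1): print(cmd(A+.17*n,frame(-n,s*yp)))
E
```

```text
[-0.56662396 -0.08903493  0.81915204] [0.80922288 0.12715505 0.57357644] [-0.15522766  0.98787872  0.        ]
0.15 0 1 [ 0.28 -0.63  2.3  -0.09  0.87  1.73] 2.114429654881481e-20
0.15 0 -1 [ 0.28 -0.63  2.3  -0.09  0.87 -1.41] 3.167803577228706e-29
0.15 -45 1 [ 0.28 -0.63  2.3  -0.09  0.87  2.51] 5.246011686567226e-29
0.15 -45 -1 [ 0.28 -0.63  2.3  -0.09  0.87 -0.63] 3.7321199161704063e-19
0.15 -90 1 [ 0.22 -0.65  2.31  0.03  0.87  3.14] 0.0024673288591247552
0.15 -90 -1 [ 0.28 -0.63  2.3  -0.09  0.87  0.16] 6.16164683793289e-25
0.15 -135 1 [ 0.28 -0.63  2.3  -0.09  0.87 -2.2 ] 5.154470419218829e-19
0.15 -135 -1 [ 0.28 -0.63  2.3  -0.09  0.87  0.94] 1.4482256308523932e-21
0.15 -180 1 [ 0.28 -0.63  2.3  -0.09  0.87 -1.41] 1.4580951169746602e-29
0.15 -180 -1 [ 0.28 -0.63  2.3  -0.09  0.87  1.73] 2.1079078652825985e-20
0.15 -225 1 [ 0.28 -0.63  2.3  -0.09  0.87 -0.63] 3.7365846004719924e-19
0.15 -225 -1 [ 0.28 -0.63  2.3  -0.09  0.87  2.51] 4.036537311141764e-29
0.012 0 1 [ 0.25 -0.22  2.22 -0.11  0.54  1.75] 7.855431691170909e-22
0.012 0 -1 [ 0.25 -0.22  2.22 -0.11  0.54 -1.4 ] 1.0710
[... 196 characters left out ...]
04  0.54  3.14] 0.0016003668883692896
0.012 -90 -1 [ 0.25 -0.22  2.22 -0.11  0.54  0.18] 3.4005511397093726e-26
0.012 -135 1 [ 0.25 -0.22  2.22 -0.11  0.54 -2.18] 4.889647239307534e-30
0.012 -135 -1 [ 0.25 -0.22  2.22 -0.11  0.54  0.96] 3.9720745682614483e-23
0.012 -180 1 [ 0.25 -0.22  2.22 -0.11  0.54 -1.4 ] 1.0632999070136067e-20
0.012 -180 -1 [ 0.25 -0.22  2.22 -0.11  0.54  1.75] 7.807111761951202e-22
0.012 -225 1 [ 0.25 -0.22  2.22 -0.11  0.54 -0.61] 7.107644459761094e-31
0.012 -225 -1 [ 0.25 -0.22  2.22 -0.11  0.54  2.53] 5.766733169463589e-18
(array([ 0.293 ,  0.8971, -0.7414]), array([-0.9761, -0.0941,  1.651 ]))
(array([ 0.293 ,  0.8971, -0.7414]), array([ 0.0916, -0.083 , -0.0431]))
```

Call:
arm_command([
  [85, [0.29, 0.9, -0.74], [0.09, -0.083, -0.043]],
  [85, [0.29, 0.9, -0.74], [0.09, -0.083, -0.043]],
  [85, [0.29, 0.9, -0.74], [0.09, -0.083, -0.043]],
  [85, [0.29, 0.9, -0.74], [0.09, -0.083, -0.043]],
  [85, [0.29, 0.9, -0.74], [0.09, -0.083, -0.043]],
  [85, [0.29, 0.9, -0.74], [0.09, -0.083, -0.043]],
  [85, [0.29, 0.9, -0.74], [0.09, -0.083, -0.043]],
  [85, [0.29, 0.9, -0.74], [0.09, -0.083, -0.043]],
  [85, [0.29, 0.9, -0.74], [0.09, -0.083, -0.043]],
  [85, [0.29, 0.9, -0.74], [0.09, -0.083, -0.043]],
  [85, [0.29, 0.9, -0.74], [0.09, -0.083, -0.043]],
  [85, [0.29, 0.9, -0.74], [0.09, -0.083, -0.043]],
])

```text
time: 2.93
tool_pos: [0.4595, 0.1898, 0.219]
tool_rot: [-0.021, 0.951, 0.074, 0.3]
contact_force: [-0.4, 0.4, 0.5]
gripper_width: 0.998
grasp_force: 0.0
```

```bash
python3 - <<'E'
from h import *
s=log(); print(s['joint_pos'],s['tool_pos']); p,e,L=fit(); print(p,e)
w=grab('wrist'); save('w1',w['color']); z=w['z_map']; print((z>0).mean(), proj(w,[A,A+.036*up+.008*n,A+.037*n]))
E
```

```text
[ 0.28726055 -0.685791    2.29690045 -0.10021895  0.92583037  1.7372081 ] [0.45949695 0.18981869 0.21897153]
[3.01580610e-09 2.38000005e-01 4.26400007e-01 6.09899998e-01
 9.57000047e-02 2.79500006e-01 7.41999996e-02] 1.5861305047160101e-09
0.9957224527994791 [[257.778135   172.67415379]
 [257.8166607  141.74757486]
 [257.85409023 180.84190685]]
```

View pics/w1.png

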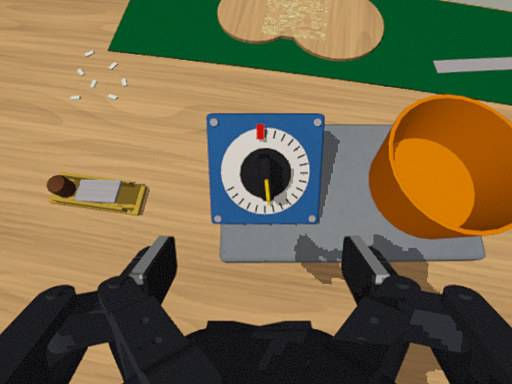

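The wrist view is squared up on the panel. The panel centre is near (266,170), the knob axis near (265,172), the pointer tip near (268,202) and the red tab at (260,131). My estimate of the axis projects about 8 px too far left, so I'll refine it from the panel corners.

```bash
cat > r.py <<'E'
from h import *
def onplane(f,uv,c):
    o,d=ray(f,uv); return o+d*(((c-o)@n)/(d@n))[:,None]
def corners(f,box):
    x0,x1,y0,y1=box
    h,s,v=cv2.split(cv2.cvtColor(f['color'],cv2.COLOR_RGB2HSV)); m=((h>100)&(h<128)&(s>110)&(v>60)).astype(np.uint8); k=np.zeros_like(m);k[y0:y1,x0:x1]=1;m&=k
    c=max(cv2.findContours(m,cv2.RETR_EXTERNAL,2)[0],key=cv2.contourArea); hull=cv2.convexHull(c)
    q=cv2.approxPolyDP(hull,8,True).reshape(-1,2).astype(float); return q
def inplane(P,c): return np.c_[(P-c)@up,(P-c)@yp]*1000
if __name__=='__main__':
    w=load('wrist');t=load('top')
    for nm,f,b in(('w',w,(190,340,100,235)),('t',t,(165,231,150,216))):
        q=corners(f,b); P=onplane(f,q,A); print(nm,q.tolist(),inplane(P,A).round(1).tolist())
        h,s,v=cv2.split(cv2.cvtColor(f['color'],cv2.COLOR_RGB2HSV)); x0,x1,y0,y1=b; sub=np.zeros(h.shape,bool);sub[y0:y1,x0:x1]=1
        wh=((s<60)&(v>120)&sub).astype(np.uint8); N,l,st,ce=cv2.connectedComponentsWithStats(wh)
        k=1+np.argmax(st[1:,4]); c=cv2.convexHull(np.argwhere(l==k)[:,::-1].astype(np.float32)).reshape(-1,2)
        D=inplane(onplane(f,c,A),A); print('dial',cv2.fitEllipse(D.astype(np.float32)))
        ye=(h>20)&(h<35)&(s>130)&(v>90)&sub; y=np.argwhere(ye)[:,::-1]; print('yel',inplane(onplane(f,y,A+.008*n),A)[[0,-1]], len(y))
        r=((h<8)|(h>172))&(s>150)&sub; print('red',inplane(onplane(f,np.argwhere(r)[:,::-1],A),A).mean(0))
        for i in np.where((st[1:,4]<30)&(st[1:,4]>2))[0]+1: print('screw',ce[i],inplane(onplane(f,ce[i],A),A).round(1))
E
python3 r.py
```

```text
w [[323.0, 116.0], [317.0, 222.0], [212.0, 221.0], [209.0, 114.0]] [[63.0, -70.6], [-60.7, -71.3], [-59.3, 54.8], [64.9, 52.7]]
dial ((0.34733569622039795, -8.140218734741211), (101.16931915283203, 101.2870864868164), 93.00032043457031)
yel [[ -5.40659051  -8.06046724]
 [-34.97096312 -12.88126642]] 100
red [46.03301604 -2.59310492]
screw [206. 120.] [[58.6 56.2]]
screw [207.  139.5] [[37.5 56.1]]
screw [208. 160.] [[14.6 56.1]]
screw [209. 181.] [[-9.8 56.1]]
screw [210.  200.5] [[-33.4  56. ]]
screw [211.33333333 219.        ] [[-56.8  55.5]]
t [[213.0, 158.0], [219.0, 191.0], [180.0, 196.0], [174.0, 163.0]] [[65.3, -67.5], [-50.2, -69.6], [-49.6, 52.6], [65.5, 50.1]]
dial ((-0.3808697462081909, -7.163736820220947), (100.76412963867188, 101.95136260986328), 82.61447143554688)
yel [[-14.15352009  -3.36809539]
 [-32.43879705  -6.61626288]] 12
red [44.41637437 -1.46314483]
screw [184. 206.] [[-87.4  46.7]]
```

```bash
sed -i 's/^yaw=.*/yaw=np.radians(8.93); A=np.array([.5572,.1968,.078])/' h.py; python3 - <<'E'
from h import *
R=Rn.from_rotvec(n*np.radians(8)); y=R.apply(-yp)
for d in(.06,.014): print(cmd(A+d*n,frame(-n,y)))
E
```

```text
(array([ 0.2113,  0.0059, -0.3102]), array([-0.048 , -0.0054,  0.0739]))
(array([ 0.2982,  0.0195, -0.4358]), array([-0.048 , -0.0054,  0.0739]))
```

Call:
arm_command([
  [85, [0.211, 0.006, -0.31], [-0.048, -0.005, 0.074]],
  [85, [0.211, 0.006, -0.31], [-0.048, -0.005, 0.074]],
  [85, [0.211, 0.006, -0.31], [-0.048, -0.005, 0.074]],
  [60, [0.23, 0.009, -0.338], [-0.048, -0.005, 0.074]],
  [50, [0.253, 0.012, -0.37], [-0.048, -0.005, 0.074]],
  [50, [0.275, 0.016, -0.403], [-0.048, -0.005, 0.074]],
  [50, [0.298, 0.0195, -0.436], [-0.048, -0.005, 0.074]],
  [50, [0.298, 0.0195, -0.436], [-0.048, -0.005, 0.074]],
  [50, [0.298, 0.0195, -0.436], [-0.048, -0.005, 0.074]],
  [30, [0.298, 0.0195, -0.436], [-0.048, -0.005, 0.074]],
  [30, [0.298, 0.0195, -0.436], [-0.048, -0.005, 0.074]],
  [30, [0.298, 0.0195, -0.436], [-0.048, -0.005, 0.074]],
])

```text
time: 3.98
tool_pos: [0.5486, 0.197, 0.0899]
tool_rot: [-0.003, 0.943, 0.142, 0.301]
contact_force: [1.5, -0.2, -0.4]
gripper_width: 0.356
grasp_force: 0.0
```

Call:
arm_command([
  [0, [0, 0, 0], [0, 0, 0]],
  [0, [0, 0, 0], [0, 0, 0]],
  [0, [0, 0, 0], [0, 0, 0]],
  [0, [0, 0, 0], [0, 0, 0]],
  [0, [0, 0, 0], [0, 0, 0]],
])

```text
time: 4.4
tool_pos: [0.5487, 0.1961, 0.0897]
tool_rot: [-0.002, 0.943, 0.142, 0.3]
contact_force: [-6.1, -10.0, 7.1]
gripper_width: 0.135
grasp_force: 60.6
```

```bash
python3 - <<'E'
from h import *
s=monitor.state(); print(s); R=Rn.from_quat(s['tool_rot'],scalar_first=True).as_matrix(); e=s['tool_pos']-A; print(e@n,e@up,e@yp, R[:,2]+n)
print(n*80/90, n*100/90)
E
```

```text
{'time': 4.4, 'joint_pos': array([ 0.2385407 , -0.23525833,  2.22166096, -0.091527  ,  0.54898196,
        1.57348803]), 'joint_vel': array([ 0.001085  , -0.00132833,  0.00217549,  0.00090634, -0.00133499,
        0.00142949]), 'joint_efforts': array([  4.05810043, -20.34872711, -33.12158704,   0.93429325,
        -2.51218557,  -0.07340114]), 'tool_pos': array([0.5486534 , 0.19605974, 0.08971872]), 'tool_rot': array([-0.00169523,  0.94325008,  0.14208227,  0.30014837]), 'contact_force': array([-6.08911112, -9.96829651,  7.11142261]), 'ft_torque': array([-1.18938663,  0.33114378, -0.81253501]), 'grasp_force': 60.55836796760559, 'gripper_width': 0.13495280505982707}
0.014508032147850071 -0.0002886446430120723 0.0005953802014857716 [-0.00087574 -0.00054536 -0.00066412]
[-0.50366574 -0.07914216  0.72813515] [-0.62958218 -0.0989277   0.91016894]
```

Call:
arm_command([
  [0, [0, -0.003, 0], [-0.044, -0.007, 0.064]],
  [0, [0, -0.003, 0], [-0.088, -0.0138, 0.127]],
  [0, [0, -0.003, 0], [-0.132, -0.0208, 0.191]],
  [0, [0, -0.003, 0], [-0.176, -0.0277, 0.255]],
  [0, [0, -0.003, 0], [-0.22, -0.0346, 0.319]],
  [0, [0, -0.003, 0], [-0.264, -0.0415, 0.382]],
  [0, [0, -0.003, 0], [-0.308, -0.0485, 0.446]],
  [0, [0, -0.003, 0], [-0.353, -0.0554, 0.51]],
  [0, [0, -0.003, 0], [-0.397, -0.0623, 0.573]],
  [0, [0, -0.003, 0], [-0.441, -0.0692, 0.637]],
  [0, [0, -0.003, 0], [-0.441, -0.0692, 0.637]],
  [0, [0, -0.003, 0], [-0.441, -0.0692, 0.637]],
])

```text
time: 5.4
tool_pos: [0.5492, 0.1954, 0.0901]
tool_rot: [0.172, 0.691, 0.657, 0.246]
contact_force: [-2.4, -8.7, 5.3]
gripper_width: 0.139
grasp_force: 59.8
```

```bash
cat > s.py <<'E'
from h import *
s=monitor.state(); R=Rn.from_quat(s['tool_rot'],scalar_first=True).as_matrix(); e=s['tool_pos']-A
y=-R[:,1]; print(s['joint_pos'].round(3),'off',e@n,e@up,e@yp,'tool angle',np.degrees(np.arctan2(y@-up,y@yp)),'F',[s['contact_force']@v for v in(up,yp,n)],'M',[s['ft_torque']@v for v in(up,yp,n)],s['grasp_force'],s['gripper_width'])
E
python3 s.py
```

```text
[ 0.239 -0.235  2.221 -0.098  0.549  0.357] off 0.014551152501338718 0.00025773891273428044 -0.00017282457983567063 tool angle 78.26683027125586 F [np.float64(0.03869434584640919), np.float64(-8.21627051923257), np.float64(6.493367474085794)] M [np.float64(-1.1642275870666978), np.float64(0.24454440701301317), np.float64(0.13935040294639153)] 59.83712911605835 0.13947559420484157
```

Call:
arm_command([
  [0, [0, -0.004, 0], [-0.044, -0.007, 0.064]],
  [0, [0, -0.004, 0], [-0.088, -0.0138, 0.127]],
  [0, [0, -0.004, 0], [-0.132, -0.0208, 0.191]],
  [0, [0, -0.004, 0], [-0.176, -0.0277, 0.255]],
  [0, [0, -0.004, 0], [-0.22, -0.0346, 0.319]],
  [0, [0, -0.004, 0], [-0.264, -0.0415, 0.382]],
  [0, [0, -0.004, 0], [-0.308, -0.0485, 0.446]],
  [0, [0, -0.004, 0], [-0.353, -0.0554, 0.51]],
  [0, [0, -0.004, 0], [-0.397, -0.0623, 0.573]],
  [0, [0, -0.004, 0], [-0.441, -0.0692, 0.637]],
  [0, [0, -0.004, 0], [-0.441, -0.0692, 0.637]],
])

```text
time: 6.32
tool_pos: [0.5498, 0.1956, 0.0906]
tool_rot: [0.285, 0.188, 0.934, 0.104]
contact_force: [5.9, 0.5, -0.1]
gripper_width: 0.136
grasp_force: 58.7
```

```bash
python3 s.py
```

```text
[ 0.238 -0.236  2.223 -0.098  0.542 -0.868] off 0.01461046674114279 0.0010762073443090076 -7.05416772778274e-05 tool angle 148.39757160511306 F [np.float64(4.7624666598336045), np.float64(-0.4487493897234363), np.float64(-3.517061182438899)] M [np.float64(0.051162004098657794), np.float64(-0.2066177510253404), np.float64(0.154116586790716)] 58.65192711353302 0.1359375629297889
```

Call:
arm_command([
  [0, [0, 0, 0], [-0.044, -0.007, 0.064]],
  [0, [0, 0, 0], [-0.088, -0.0138, 0.127]],
  [0, [0, 0, 0], [-0.132, -0.0208, 0.191]],
  [0, [0, 0, 0], [-0.17, -0.0267, 0.246]],
  [0, [0, 0, 0], [-0.189, -0.0297, 0.273]],
  [0, [0, 0, 0], [-0.201, -0.0317, 0.291]],
  [0, [0, 0, 0], [-0.208, -0.0326, 0.3]],
  [0, [0, 0, 0], [-0.208, -0.0326, 0.3]],
])

```text
time: 6.98
tool_pos: [0.5499, 0.196, 0.0907]
tool_rot: [0.304, -0.083, 0.949, 0.02]
contact_force: [5.3, 2.8, -1.7]
gripper_width: 0.141
grasp_force: 58.7
```

```bash
python3 s.py
```

```text
[ 0.239 -0.237  2.224 -0.096  0.54  -1.439] off 0.014626301301810583 0.0012744959843882494 0.0003409757255055872 tool angle -178.92438772015993 F [np.float64(3.648310397157513), np.float64(1.9339129041340413), np.float64(-4.6395548295221785)] M [np.float64(0.27582383255354936), np.float64(-0.3401028450696908), np.float64(-0.2636269536855314)] 58.745450377464294 0.1410645187444775
```

Call:
arm_command([
  [0, [0, 0, 0], [-0.0126, -0.002, 0.0182]],
  [0, [0, 0, 0], [-0.0252, -0.004, 0.0364]],
  [0, [0, 0, 0], [-0.0252, -0.004, 0.0364]],
])

```text
time: 7.23
tool_pos: [0.5499, 0.1961, 0.0908]
tool_rot: [0.304, -0.114, 0.946, 0.011]
contact_force: [6.0, 2.2, -0.4]
gripper_width: 0.139
grasp_force: 74.1
```

```bash
python3 s.py; python3 - <<'E'
from r import *
w=grab('wrist'); t=grab('top')
save('k1',np.hstack([w['color'][100:300,150:400].repeat(2,0).repeat(2,1)[:400,:500], cv2.resize(t['color'][150:216,165:231],(300,400))]))
E
```

```text
[ 0.238 -0.237  2.224 -0.093  0.539 -1.507] off 0.014683500654977531 0.0013311172090915964 0.00041849012938211406 tool angle -175.20429258167073 F [np.float64(4.921498345790852), np.float64(1.1918539313023724), np.float64(-3.9272109832379414)] M [np.float64(0.21046575348766758), np.float64(-0.345281949101102), np.float64(-1.427740449852226)] 74.07821458764374 0.13905973000459462
```

View pics/k1.png

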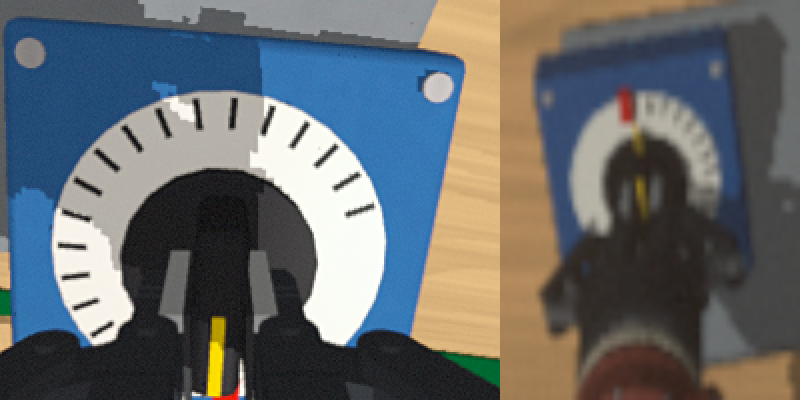

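The moment about the knob axis has jumped to −1.4 N m, so the knob is on its stop. The picture shows the pointer right beside the red tab. I'll release and back off.

Call:
arm_command([
  [60, [0, 0, 0], [0, 0, 0]],
  [60, [0, 0, 0], [0, 0, 0]],
  [60, [0, 0, 0], [0, 0, 0]],
  [60, [-0.057, -0.009, 0.082], [0, 0, 0]],
  [60, [-0.113, -0.018, 0.164], [0, 0, 0]],
  [60, [-0.283, -0.0445, 0.41], [0, 0, 0]],
  [60, [-0.283, -0.0445, 0.41], [0, 0, 0]],
  [60, [-0.283, -0.0445, 0.41], [0, 0, 0]],
  [60, [-0.283, -0.0445, 0.41], [0, 0, 0]],
  [60, [-0.283, -0.0445, 0.41], [0, 0, 0]],
])

```text
time: 8.17
tool_pos: [0.4631, 0.1817, 0.2116]
tool_rot: [0.302, -0.116, 0.946, 0.009]
contact_force: [0.7, 0.3, -0.9]
gripper_width: 0.698
grasp_force: 0.0
```

```bash
python3 s.py; python3 - <<'E'
from r import *
w=grab('wrist'); t=grab('top')
q=proj(w,[A,A+.036*up+.008*n]); print(q)
for nm,f in(('w',w),('t',t)):
    c=proj(f,A)[0]; h,s,v=cv2.split(cv2.cvtColor(f['color'],cv2.COLOR_RGB2HSV)); sub=np.zeros(h.shape,np.uint8); cv2.circle(sub,(int(c[0]),int(c[1])),55 if nm=='w' else 20,1,-1); sub=sub>0
    ye=(h>20)&(h<35)&(s>130)&(v>90)&sub; y=np.argwhere(ye)[:,::-1]; D=inplane(onplane(f,y,A+.008*n),A); print(nm,len(y),D[np.argsort(D[:,0])][::8].round(1))
    wh=((s<60)&(v>120)&sub).astype(np.uint8);N,l,st,ce=cv2.connectedComponentsWithStats(wh)
    k=1+np.argmax(st[1:,4]); cc=cv2.convexHull(np.argwhere(l==k)[:,::-1].astype(np.float32)).reshape(-1,2); print('dial',cv2.fitEllipse(inplane(onplane(f,cc,A),A).astype(np.float32)))
# cup in both views
g=load('scene')
for nm,f,sd in(('top',t,(525*.64,278*.64)),('scene',g,(139*1.28,172*1.28))):
    h,s,v=cv2.split(cv2.cvtColor(f['color'],cv2.COLOR_RGB2HSV)); sub=np.zeros(h.shape,np.uint8); cv2.circle(sub,(int(sd[0]),int(sd[1])),18,1,-1)
    m=(((h>100)&(h<130)&(s>90))|((s<60)&(v>150)))&(sub>0); pts_=cv2.convexHull(np.argwhere(m)[:,::-1].astype(np.float32)).reshape(-1,2)
    print(nm,'cup',cv2.minEnclosingCircle(onz(f,pts_,.083)[:,:2].astype(np.float32)),proj(f,[[.577,-.234,.083]]),pts_.mean(0))
save('k2',np.hstack([cv2.resize(w['color'],(480,360)),cv2.resize(g['color'][185:257,130:202],(320,360))]))
E
```

```text
[ 0.26  -0.685  2.309 -0.079  0.907 -1.527] off 0.16405876823758778 -0.0014183197013764451 -0.00027897229134468866 tool angle -174.8434757367612 F [np.float64(0.06767208264487802), np.float64(0.2236996511651847), np.float64(-1.1866162446543929)] M [np.float64(0.05223790308281579), np.float64(0.23830935996771985), np.float64(-0.042907960671766304)] 0.0 0.6977248677619455
[[260.0407181  173.55036917]
 [257.13157951 206.29282897]]
w 109 [[ 7.5  1.7]
 [ 9.7  1.9]
 [12.   2.1]
 [13.5 -2.1]
 [15.6  0.3]
 [17.7  2.7]
 [19.2 -0.5]
 [21.5 -0.3]
 [23.8 -0.1]
 [26.1  0.1]
 [28.5  0.3]
 [30.6  2.7]
 [32.1 -0.5]
 [36.8  1. ]]
dial ((1.2308902740478516, -0.38091838359832764), (101.2832260131836, 101.42974853515625), 91.88146209716797)
t 17 [[-14.6   1.3]
 [ -0.4   2.1]
 [ 30.5   0.1]]
dial ((-0.3755521774291992, 0.5291848182678223), (100.77745819091797, 101.91412353515625), 82.67329406738281)
top cup ((0.571735680103302, -0.22892722487449646), 0.037687111645936966) [[337.16931971 176.33395664]] [336.      177.23529]
scene cup ((0.5948662161827087, -0.22719992697238922), 0.051953427493572235) [[176.81981362 213.18415467]] [178.26666 219.33333]
```

View pics/k2.png

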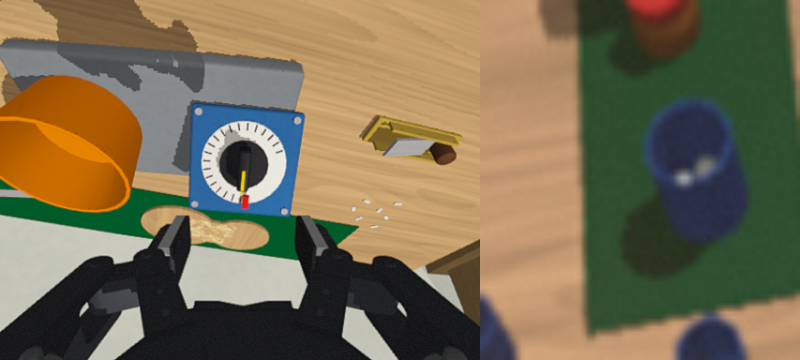

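```bash
cat > g.py <<'E'
from h import *
p,e,L=fit()
cup=np.array([.577,-.234,.003]); tub=np.array([.5892,-.0066,.117])
def pose(G,psi,pit,roll,flip):
    ps,pi=np.radians([psi,pit]); d=np.array([np.cos(pi)*np.cos(ps),np.cos(pi)*np.sin(ps),-np.sin(pi)]); y=np.array([-np.sin(ps),np.cos(ps),0])*flip
    y=Rn.from_rotvec(d*np.radians(roll)).apply(y); return G+.021*d, frame(d,y)
if __name__=='__main__':
    w=load('wrist'); s=monitor.state(); R=Rn.from_quat(s['tool_rot'],scalar_first=True); print('cam in tool',R.inv().apply(-w['R'].T@w['t']-s['tool_pos']))
    q0=s['joint_pos']
    for pit in(35,45):
      for psi in(-40,-20,0,20):
        for fl in(1,-1):
          q,c=ik(*pose(cup+[0,0,.05],psi,pit,0,fl),q0,p); print('grasp',pit,psi,fl,q.round(2),'%.1e'%c)
    for psi in(-40,-20,0,20):
      for p2 in(0,15,30):
        q,c=ik(*pose(tub+[0,0,.085],psi,p2,180,-1),q0,p); print('pour',psi,p2,q.round(2),'%.1e'%c)
E
python3 g.py
```

```text
cam in tool [ 0.07022051 -0.00068882 -0.14545544]
grasp 35 -40 1 [-0.45 -0.02  2.22 -1.02  0.17 -0.4 ] 6.3e-03
grasp 35 -40 -1 [-0.42  0.03  2.25  4.17  0.24 -2.43] 9.5e-04
grasp 35 -20 1 [-0.58 -0.03  2.25  1.44  0.18 -3.14] 1.7e-03
grasp 35 -20 -1 [-0.59 -0.01  2.27  1.91  0.2  -0.48] 1.6e-30
grasp 35 0 1 [-0.7   0.    2.19  1.17  0.54 -3.14] 8.0e-03
grasp 35 0 -1 [-0.74  0.04  2.22  1.47  0.59 -0.36] 1.4e-30
grasp 35 20 1 [-0.75  0.09  2.05  0.95  0.85 -3.14] 3.0e-02
grasp 35 20 -1 [-0.83  0.16  2.09  1.25  0.93 -0.45] 3.2e-31
grasp 45 -40 1 [-0.43  0.    2.18 -0.79  0.27 -0.6 ] 1.2e-18
grasp 45 -40 -1 [-0.43  0.    2.18 -0.79  0.27  2.54] 2.4e-18
grasp 45 -20 1 [-0.57 -0.03  2.21  0.7   0.24 -2.42] 2.2e-30
grasp 45 -20 -1 [-0.57 -0.03  2.21  0.7   0.24  0.73] 2.2e-25
grasp 45 0 1 [-0.7   0.02  2.16  1.04  0.56 -3.07] 2.2e-17
grasp 45 0 -1 [-0.7   0.02  2.16  1.04  0.56  0.07] 7.7e-23
grasp 45 20 1 [-0.74  0.1   2.04  0.86  0.84 -3.14] 5.8e-03
grasp 45 20 -1 [-0.78  0.12  2.06  1.    0.86 -0.2 ] 5.1e-26
pour -40 0 [-0.02 -0.47  2.32 -1.02  0.44 -0.33] 1.6e-01
pour -40 15 [ 0.07 -0.34  2.22 -1.02  0.64 -0.21] 5.8e-02
pour -40 30 [ 0.11 -0.26  2.17 -1.02  0.74 -0.16] 4.8e-03
pour -20 0 [-0.13 -0.54  2.43 -1.02  0.09 -0.5 ] 8.5e-02
pour -20 15 [-0.1  -0.47  2.39 -1.02  0.15 -0.46] 2.1e-02
pour -20 30 [-0.01 -0.39  2.31 -1.    0.35 -0.43] 4.2e-23
pour 0 0 [-0.24 -0.55  2.45  1.54  0.22 -3.14] 6.3e-02
pour 0 15 [-0.23 -0.48  2.42  1.5   0.21 -3.14] 7.5e-03
pour 0 30 [-0.22 -0.45  2.36  0.77  0.28 -2.44] 1.4e-24
pour 20 0 [-0.41 -0.48  2.4   1.47  0.67 -3.14] 7.9e-02
pour 20 15 [-0.41 -0.42  2.36  1.35  0.67 -3.14] 1.8e-02
pour 20 30 [-0.41 -0.38  2.31  1.18  0.7  -3.08] 2.6e-24
```

```bash
cat > search.py <<'E'
from g import *
import itertools,sys,time
T0=time.time()
def ikf(x,Rm,q):
    R0=Rm.T
    def F(q):
        X,r=fk(q,p); E=R0@r.as_matrix(); return np.r_[(X-x)*5,E[2,1]-E[1,2],E[0,2]-E[2,0],E[1,0]-E[0,1],(3-np.trace(E))]
    r=least_squares(F,np.clip(q,lo+.005,hi-.005),bounds=(lo,hi),max_nfev=40); return r.x,r.cost
W=np.array([[0,.05,0],[0,-.05,0]]+[[a,b,c] for a in(-.043,.043) for b in(-.038,.038) for c in(-.073,-.16)]+[[.08,0,-.14]])
def margin(q): return min((q-lo).min(),(hi-q).min(),(q[4]-.09)*2)
def tilt_pose(psi,pit,fl,beta,t,tmax=125):
    M=tub+[0,0,.093-(.093-.05)*t/tmax]
    ax=Rn.from_rotvec(np.radians(t)*np.array([np.cos(np.radians(beta)),np.sin(np.radians(beta)),0]))
    x,Rm=pose(np.zeros(3),psi,pit,0,fl); x=ax.apply(x-[0,0,.03])+M; return x,ax.as_matrix()@Rm
if __name__=='__main__':
    starts=[np.array([-.4,-.3,2.2,a,.5,b]) for a,b in((0,0),(0,1.6),(0,-1.6),(1.5,0),(1.5,-1.6),(1.5,1.6),(3,1.5),(3,-1.5))]
    res=[]
    for pit,psi,fl in itertools.product((45,60,75),range(-120,121,30),(1,-1)):
        if time.time()-T0>420: break
        best=(None,-1)
        for s in starts:
            q,c=ikf(*tilt_pose(psi,pit,fl,0,0),s)
            if c<1e-7 and margin(q)>best[1]: best=(q,margin(q))
        if best[0] is None: continue
        for beta in range(0,360,45):
            q=best[0]; m=best[1]; zm=9
            for t in(25,50,75,100,125):
                x,Rm=tilt_pose(psi,pit,fl,beta,t); q2,c=ikf(x,Rm,q)
                if c>1e-6 or abs(q2-q).max()>1.6: m=-1;break
                q=q2; m=min(m,margin(q)); zm=min(zm,(x+W@Rm.T)[:,2].min())
            if m>.05: res.append((m,zm,pit,psi,fl,beta,best[0].round(2),q.round(2)))
    res=[r for r in res if r[1]>.12]; res.sort(key=lambda r:-r[0])
    print(len(res),time.time()-T0)
    for r in res[:14]: print(*r)
E
python3 search.py
```

```text
17 14.610094547271729
0.48670198106737794 0.12925627283066185 60 -90 1 0 [ 0.08  0.09  1.76 -0.53  1.37  0.21] [-0.5   0.51  1.72  1.32  2.02 -0.69]
0.4029504823353741 0.1346279596132378 45 -120 1 0 [ 0.11  0.34  1.54 -0.62  1.76  0.68] [-0.42  0.57  1.52  1.02  2.17 -0.31]
0.362082696598129 0.12029934696943959 60 -120 1 315 [ 0.05  0.22  1.61 -0.43  1.61  0.62] [-0.52  0.15  2.22  1.93  1.37 -1.06]
0.33720333749469367 0.12735273477802755 45 0 1 45 [-0.2  -0.37  2.24  0.29  0.51 -1.97] [-0.47  0.55  1.61  1.11  2.16 -1.35]
0.3361992233343263 0.14265617282483106 45 -30 1 45 [ 0.02 -0.27  2.17 -0.66  0.65 -0.61] [-0.37  0.6   1.45  0.83  2.28 -1.06]
0.3361992233330118 0.12531707413386026 45 -30 -1 45 [ 0.02 -0.27  2.17 -0.66  0.65  2.53] [-0.37  0.6   1.45  0.83  2.28  2.08]
0.3193365225091611 0.14265617282483106 45 -120 1 315 [ 0.11  0.34  1.54 -0.62  1.76  0.68] [-0.5  -0.05  2.26  1.73  1.1  -0.85]
0.24095796681320725 0.1508902649496868 45 -90 1 0 [ 0.17  0.16  1.75 -0.78  1.44  0.36] [-0.5   0.39  1.73  1.14  1.88 -0.67]
0.2185961583744579 0.12531707413386023 45 60 -1 135 [-0.46 -0.05  1.97  0.83  1.28 -0.21] [ 0.06  0.7   1.3  -0.8   2.35  0.63]
0.19193018537360995 0.12735273477802753 45 -90 1 315 [ 0.17  0.16  1.75 -0.78  1.44  0.36] [-0.36 -0.09  2.39  2.31  0.92 -1.61]
0.16741641909204086 0.1202993469694396 60 -30 1 45 [-0.03 -0.21  2.04 -0.32  0.86 -0.93] [-0.36  0.72  1.4   0.98  2.45 -1.  ]
0.16630835127490184 0.1346279596132378 45 -60 1 0 [ 0.15 -0.06  1.98 -0.85  1.06  0.01] [-0.56  0.26  1.95  1.38  1.67 -1.08]
0.1465574631192772 0.14265617282483103 45 -60 1 45 [ 0.15 -0.06  1.98 -0.85  1.06  0.01] [-0.26  0.7   1.3   0.56  2.47 -0.85]
0.10401558853987591 0.12306033451376737 45 -30 -1 90 [ 0.02 -0.27  2.17 -0.66  0.65  2.53] [ 0.01  0.75  1.25 -0.62  2.52  1.43]
```

```bash
cat > plan.py <<'E'
from search import *
def run(psi,pit,psi2=None,hg=.05,tmax=120,verbose=True):
    q=monitor.state()['joint_pos']; m=9; out=[]
    def step(name,x,Rm,k=6):
        nonlocal q,m
        x0,r0=fk(q,p); dR=(Rn.from_matrix(Rm)*r0.inv()).as_rotvec()
        for a in np.linspace(1/k,1,k):
            q2,c=ikf(x0+a*(x-x0),(Rn.from_rotvec(a*dR)*r0).as_matrix(),q); dq=abs(q2-q).max(); q=q2
            mm=margin(q) if c<1e-6 else -1; m=min(m,mm)
        out.append((name,q.round(2),'%.2f m %.2f'%(dq,m)))
    cp=Rn.from_euler('z',psi,degrees=True).apply
    d=pose(np.zeros(3),psi,pit,0,-1)[1][:,2]
    for a,z in((.33,.3),(.67,.28),(1,.25)):
        x=np.array([.463,.182,.212])*(1-a)+(cup+[0,0,.05]-.17*d)*a; x[2]=z if a<1 else x[2]
        step('via%.2f'%a,x,pose(x,9+(psi-9)*a,52,180*a,1)[1])
    x,Rm=pose(cup+[0,0,hg],psi,pit,0,-1)
    step('standoff',x-.17*d,Rm); step('grasp',x,Rm)
    step('lift',x+[0,0,.15],Rm)
    p2=psi if psi2 is None else psi2
    step('overtub',*tilt_pose(p2,pit,-1,45,0,tmax))
    for t in np.arange(1,7)*tmax/6: step('tilt%d'%t,*tilt_pose(p2,pit,-1,45+p2+30,t,tmax),k=3)
    if verbose: [print(*o) for o in out]
    return m
if __name__=='__main__':
    for psi in(-60,-50,-40,-30,):
        for pit in(45,50,60):
            print(psi,pit,[(p2,round(run(psi,pit,p2,verbose=False),2)) for p2 in(-45,-30,-15)])
    run(-40,45,-30)
E
python3 plan.py
```

```text
-60 45 [(-45, -1), (-30, -1), (-15, -1)]
-60 50 [(-45, np.float64(0.18)), (-30, np.float64(0.18)), (-15, np.float64(0.18))]
-60 60 [(-45, np.float64(0.25)), (-30, np.float64(0.21)), (-15, np.float64(0.07))]
-50 45 [(-45, np.float64(0.03)), (-30, np.float64(0.03)), (-15, np.float64(0.03))]
-50 50 [(-45, np.float64(0.22)), (-30, np.float64(0.22)), (-15, np.float64(0.19))]
-50 60 [(-45, np.float64(0.23)), (-30, np.float64(0.21)), (-15, np.float64(0.07))]
-40 45 [(-45, np.float64(0.17)), (-30, np.float64(0.17)), (-15, np.float64(0.17))]
-40 50 [(-45, np.float64(0.18)), (-30, np.float64(0.18)), (-15, np.float64(0.18))]
-40 60 [(-45, np.float64(0.2)), (-30, np.float64(0.2)), (-15, np.float64(0.07))]
-30 45 [(-45, np.float64(0.09)), (-30, np.float64(0.09)), (-15, np.float64(0.09))]
-30 50 [(-45, np.float64(0.14)), (-30, np.float64(0.14)), (-15, np.float64(0.14))]
-30 60 [(-45, np.float64(0.17)), (-30, np.float64(0.17)), (-15, np.float64(0.07))]
via0.33 [ 0.06 -0.82  2.25 -0.13  1.06 -0.33] 0.20 m 0.19
via0.67 [-0.16 -0.79  2.27 -0.19  1.03  0.84] 0.19 m 0.17
via1.00 [-0.34 -0.59  2.33 -0.31  0.79  2.08] 0.21 m 0.17
standoff [-0.33 -0.57  2.38 -0.45  0.62  2.21] 0.03 m 0.17
grasp [-0.43  0.    2.18 -0.79  0.27  2.54] 0.09 m 0.17
lift [-0.43 -0.27  2.12 -0.37  0.55  2.09] 0.05 m 0.17
overtub [ 0.02 -0.27  2.17 -0.66  0.65  2.53] 0.08 m 0.17
tilt20 [-0.07 -0.22  2.05 -0.16  0.88  2.13] 0.13 m 0.17
tilt40 [-0.17 -0.11  1.92  0.12  1.17  1.96] 0.10 m 0.17
tilt60 [-0.25  0.05  1.78  0.3   1.47  1.89] 0.10 m 0.17
tilt80 [-0.31  0.22  1.65  0.45  1.75  1.89] 0.09 m 0.17
tilt100 [-0.35  0.4   1.54  0.6   2.    1.94] 0.08 m 0.17
tilt120 [-0.37  0.57  1.46  0.77  2.23  2.04] 0.07 m 0.17
```

```bash
cat > legs.py <<'E'
from search import *
PSI,PIT,TM=-45,50,125
B=PSI+75
back=-.02*np.array([np.sin(np.radians(B)),-np.cos(np.radians(B)),0])
def tp(t):
    x,Rm=tilt_pose(PSI,PIT,-1,B,t,TM); return x+back,Rm
gx,gR=pose(cup+[0,0,.05],PSI,PIT,0,-1); d=gR[:,2]
def via(a,z):
    x=np.array([.463,.182,.212])*(1-a)+(gx-.17*d)*a; x[2]=z; return x,pose(x,9+(PSI-9)*a,52,180*a,1)[1]
def show(poses):
    s=monitor.state(); x0=s['tool_pos']; r0=Rn.from_quat(s['tool_rot'],scalar_first=True); q=s['joint_pos']
    for n_,(x,Rm) in poses:
        r=Rn.from_matrix(Rm); rv=(r*r0.inv()).as_rotvec(); qq=q
        for a in np.linspace(.2,1,5): qq,c=ikf(x0+a*(x-x0),(Rn.from_rotvec(a*rv)*r0).as_matrix(),qq)
        q=qq
        print(n_,((x-x0)/.3).round(3).tolist(),(rv/(np.pi/2)).round(3).tolist(),'rows>=%.1f'%max(np.linalg.norm(x-x0)/.0417,np.degrees(np.linalg.norm(rv))/7.16),'q',q.round(2),'%.0e'%c,'m%.2f'%margin(q),'zmin %.3f'%(x+W@Rm.T)[:,2].min()); x0,r0=x,r
E
python3 - <<'E'
from legs import *
show([('v1',via(.33,.3)),('v2',via(.67,.28)),('st',(gx-.17*d,gR)),('st2',(gx-.05*d,gR)),('g',(gx,gR)),('lift',(gx+[0,0,.16],gR))]+[('t%d'%t,tp(t)) for t in(0,40,80,125)])
E
```

```text
v1 [0.052, -0.381, 0.304] [0.44, -0.032, -0.765] rows>=11.1 q [ 0.06 -0.79  2.24 -0.15  1.05 -0.29] 3e-22 m0.22 zmin 0.274
v2 [0.052, -0.395, -0.067] [0.409, -0.133, -0.732] rows>=10.7 q [-0.14 -0.72  2.23 -0.24  1.01  0.93] 5e-20 m0.29 zmin 0.254
st [0.051, -0.383, -0.376] [0.332, -0.268, -0.704] rows>=10.3 q [-0.3  -0.47  2.28 -0.46  0.75  2.31] 7e-25 m0.30 zmin 0.167
st2 [0.182, -0.182, -0.306] [0.0, 0.0, 0.0] rows>=2.9 q [-0.38 -0.12  2.18 -0.57  0.49  2.4 ] 8e-31 m0.40 zmin 0.075
g [0.076, -0.076, -0.128] [0.0, 0.0, 0.0] rows>=1.2 q [-0.41  0.02  2.13 -0.65  0.41  2.47] 3e-22 m0.32 zmin 0.037
lift [0.0, 0.0, 0.533] [0.0, 0.0, 0.0] rows>=3.8 q [-0.41 -0.24  2.05 -0.38  0.7   2.16] 1e-30 m0.53 zmin 0.197
t0 [0.007, 0.816, -0.11] [0.0, 0.0, 0.0] rows>=5.9 q [ 0.12 -0.18  2.07 -0.69  0.91  2.81] 8e-31 m0.33 zmin 0.164
t40 [-0.054, 0.094, -0.038] [0.385, 0.222, -0.0] rows>=5.6 q [-0.14 -0.1   1.9   0.12  1.22  2.25] 3e-27 m0.68 zmin 0.144
t80 [-0.039, 0.068, 0.03] [0.385, 0.222, 0.0] rows>=5.6 q [-0.33  0.17  1.73  0.59  1.69  2.08] 2e-28 m0.85 zmin 0.149
t125 [-0.004, 0.006, 0.07] [0.433, 0.25, 0.0] rows>=6.3 q [-0.42  0.54  1.59  1.03  2.16  2.18] 2e-25 m0.46 zmin 0.114
```

Call:
arm_command([
  [85, [0.052, -0.381, 0.304], [0.44, -0.032, -0.765]],
  [85, [0.052, -0.381, 0.304], [0.44, -0.032, -0.765]],
  [85, [0.052, -0.381, 0.304], [0.44, -0.032, -0.765]],
  [85, [0.052, -0.381, 0.304], [0.44, -0.032, -0.765]],
  [85, [0.052, -0.381, 0.304], [0.44, -0.032, -0.765]],
  [85, [0.052, -0.381, 0.304], [0.44, -0.032, -0.765]],
  [85, [0.052, -0.381, 0.304], [0.44, -0.032, -0.765]],
  [85, [0.052, -0.381, 0.304], [0.44, -0.032, -0.765]],
  [85, [0.052, -0.381, 0.304], [0.44, -0.032, -0.765]],
  [85, [0.052, -0.381, 0.304], [0.44, -0.032, -0.765]],
  [85, [0.052, -0.381, 0.304], [0.44, -0.032, -0.765]],
  [85, [0.052, -0.381, 0.304], [0.44, -0.032, -0.765]],
])

```text
time: 9.27
tool_pos: [0.4789, 0.0677, 0.2993]
tool_rot: [0.294, 0.532, 0.783, 0.137]
contact_force: [0.1, -0.3, 0.6]
gripper_width: 0.997
grasp_force: 0.0
```

Call:
arm_command([
  [85, [0.052, -0.395, -0.067], [0.409, -0.133, -0.732]],
  [85, [0.052, -0.395, -0.067], [0.409, -0.133, -0.732]],
  [85, [0.052, -0.395, -0.067], [0.409, -0.133, -0.732]],
  [85, [0.052, -0.395, -0.067], [0.409, -0.133, -0.732]],
  [85, [0.052, -0.395, -0.067], [0.409, -0.133, -0.732]],
  [85, [0.052, -0.395, -0.067], [0.409, -0.133, -0.732]],
  [85, [0.052, -0.395, -0.067], [0.409, -0.133, -0.732]],
  [85, [0.052, -0.395, -0.067], [0.409, -0.133, -0.732]],
  [85, [0.052, -0.395, -0.067], [0.409, -0.133, -0.732]],
  [85, [0.052, -0.395, -0.067], [0.409, -0.133, -0.732]],
  [85, [0.052, -0.395, -0.067], [0.409, -0.133, -0.732]],
  [85, [0.052, -0.395, -0.067], [0.409, -0.133, -0.732]],
])

```text
time: 10.27
tool_pos: [0.4946, -0.051, 0.2804]
tool_rot: [0.223, 0.909, 0.263, 0.233]
contact_force: [0.3, -0.5, -0.1]
gripper_width: 0.994
grasp_force: 0.0
```

```bash
python3 - <<'E'
from legs import *
print(monitor.state()['joint_pos'].round(2))
show([('st',(gx-.17*d,gR))])
E
```

```text
[-0.14 -0.71  2.22 -0.25  1.02  0.94]
st [0.049, -0.384, -0.377] [0.331, -0.272, -0.704] rows>=10.4 q [-0.3  -0.47  2.28 -0.46  0.75  2.31] 8e-25 m0.30 zmin 0.167
```

Call:
arm_command([
  [85, [0.049, -0.384, -0.377], [0.331, -0.272, -0.704]],
  [85, [0.049, -0.384, -0.377], [0.331, -0.272, -0.704]],
  [85, [0.049, -0.384, -0.377], [0.331, -0.272, -0.704]],
  [85, [0.049, -0.384, -0.377], [0.331, -0.272, -0.704]],
  [85, [0.049, -0.384, -0.377], [0.331, -0.272, -0.704]],
  [85, [0.049, -0.384, -0.377], [0.331, -0.272, -0.704]],
  [85, [0.049, -0.384, -0.377], [0.331, -0.272, -0.704]],
  [85, [0.049, -0.384, -0.377], [0.331, -0.272, -0.704]],
  [85, [0.049, -0.384, -0.377], [0.331, -0.272, -0.704]],
  [85, [0.049, -0.384, -0.377], [0.331, -0.272, -0.704]],
  [85, [0.049, -0.384, -0.377], [0.331, -0.272, -0.704]],
  [85, [0.049, -0.384, -0.377], [0.331, -0.272, -0.704]],
])

```text
time: 11.27
tool_pos: [0.5089, -0.1661, 0.1679]
tool_rot: [0.132, 0.868, -0.359, 0.315]
contact_force: [-0.5, 0.1, 0.6]
gripper_width: 0.995
grasp_force: 0.0
```

```bash
python3 - <<'E'
from legs import *
w=grab('wrist'); im=w['color'].copy()
th=np.linspace(0,2*np.pi,40); c=np.c_[cup[0]+.031*np.cos(th),cup[1]+.031*np.sin(th),np.full(40,.083)]
for q in proj(w,c): cv2.circle(im,(int(round(q[0])),int(round(q[1]))),1,(255,0,0),-1)
save('c1',im); show([('st2',(gx-.05*d,gR)),('g',(gx,gR))])
P=pts(w); h,s,v=cv2.split(cv2.cvtColor(w['color'],cv2.COLOR_RGB2HSV))
m=(np.linalg.norm(P[...,:2]-cup[:2],axis=2)<.045)&(P[...,2]>.074)&(P[...,2]<.092); print(cv2.minEnclosingCircle(P[m][:,:2].astype(np.float32)),m.sum())
E
```

```text
st2 [0.183, -0.182, -0.309] [0.002, -0.002, -0.0] rows>=2.9 q [-0.38 -0.12  2.18 -0.57  0.49  2.4 ] 2e-31 m0.40 zmin 0.075
g [0.076, -0.076, -0.128] [0.0, 0.0, 0.0] rows>=1.2 q [-0.41  0.02  2.13 -0.65  0.41  2.47] 3e-22 m0.32 zmin 0.037
((0.5754749774932861, -0.23419618606567383), 0.03147060051560402) 1035
```

View pics/c1.png

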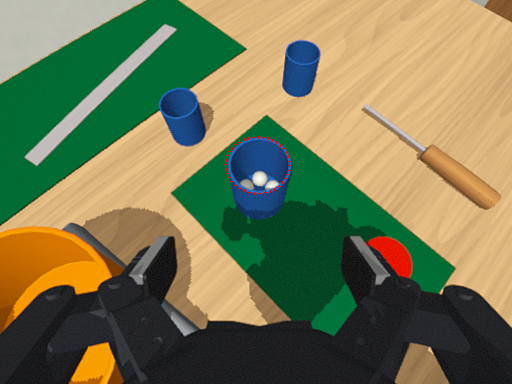

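The predicted rim circle sits on the real cup rim, at about (259,165). The balls are inside at about (260,180) and the jar is clear at (390,258). Going in to grasp.

Call:
arm_command([
  [85, [0.06, -0.06, -0.101], [0.002, -0.002, 0]],
  [85, [0.121, -0.12, -0.203], [0.002, -0.002, 0]],
  [85, [0.183, -0.182, -0.309], [0.002, -0.002, 0]],
  [85, [0.215, -0.214, -0.363], [0.002, -0.002, 0]],
  [85, [0.24, -0.24, -0.405], [0.002, -0.002, 0]],
  [85, [0.257, -0.258, -0.436], [0.002, -0.002, 0]],
  [85, [0.257, -0.258, -0.436], [0.002, -0.002, 0]],
  [75, [0.257, -0.258, -0.436], [0.002, -0.002, 0]],
  [68, [0.257, -0.258, -0.436], [0.002, -0.002, 0]],
  [68, [0.257, -0.258, -0.436], [0.002, -0.002, 0]],
])

```text
time: 12.15
tool_pos: [0.5865, -0.2436, 0.0397]
tool_rot: [0.13, 0.867, -0.361, 0.318]
contact_force: [0.4, -0.4, -0.3]
gripper_width: 0.794
grasp_force: 0.0
```

Call:
arm_command([
  [50, [0, 0, 0], [0, 0, 0]],
  [50, [0, 0, 0], [0, 0, 0]],
  [50, [0, 0, 0], [0, 0, 0]],
  [50, [0, 0, 0], [0, 0, 0]],
])

```text
time: 12.48
tool_pos: [0.587, -0.2437, 0.0403]
tool_rot: [0.13, 0.867, -0.361, 0.319]
contact_force: [-4.2, 3.5, 6.4]
gripper_width: 0.722
grasp_force: 66.0
```

```bash
python3 - <<'E'
from legs import *
s=monitor.state();print(s['joint_pos'].round(2),s['tool_pos']-gx,s['gripper_width'])
show([('lift',(gx+[0,0,.16],gR)),('t0',tp(0))])
E
```

```text
[-0.41  0.02  2.13 -0.64  0.41  2.47] [ 0.00044057 -0.00018893  0.00341326] 0.7224541664643753
lift [-0.001, 0.001, 0.522] [-0.0, 0.004, 0.001] rows>=3.8 q [-0.41 -0.24  2.05 -0.38  0.7   2.16] 2e-30 m0.53 zmin 0.197
t0 [0.007, 0.816, -0.11] [0.0, 0.0, 0.0] rows>=5.9 q [ 0.12 -0.18  2.07 -0.69  0.91  2.81] 2e-30 m0.33 zmin 0.164
```

Call:
arm_command([
  [50, [0, 0, 0.04], [0, 0, 0]],
  [50, [0, 0, 0.11], [0, 0, 0]],
  [50, [0, 0, 0.2], [0, 0, 0]],
  [50, [0, 0, 0.3], [0, 0, 0]],
  [50, [0, 0, 0.4], [0, 0, 0]],
  [50, [0, 0, 0.48], [0, 0, 0]],
  [50, [0, 0, 0.52], [0, 0, 0]],
  [50, [0, 0, 0.52], [0, 0, 0]],
])

```text
time: 13.15
tool_pos: [0.5877, -0.2441, 0.1989]
tool_rot: [0.13, 0.866, -0.361, 0.32]
contact_force: [0.9, -0.7, -1.3]
gripper_width: 0.722
grasp_force: 66.1
```

Call:
arm_command([
  [50, [0, 0.03, 0], [0, 0, 0]],
  [50, [0, 0.09, 0], [0, 0, 0]],
  [50, [0, 0.18, -0.01], [0, 0, 0]],
  [50, [0, 0.28, -0.02], [0, 0, 0]],
  [50, [0.002, 0.38, -0.04], [0, 0, 0]],
  [50, [0.004, 0.48, -0.06], [0, 0, 0]],
  [50, [0.006, 0.58, -0.08], [0, 0, 0]],
  [50, [0.007, 0.67, -0.1], [0, 0, 0]],
  [50, [0.007, 0.75, -0.11], [0, 0, 0]],
  [50, [0.007, 0.8, -0.11], [0, 0, 0]],
  [50, [0.007, 0.816, -0.11], [0, 0, 0]],
  [50, [0.007, 0.816, -0.11], [0, 0, 0]],
])

```text
time: 14.15
tool_pos: [0.5869, 0.0024, 0.1586]
tool_rot: [0.131, 0.868, -0.36, 0.316]
contact_force: [-0.3, -0.7, -1.8]
gripper_width: 0.722
grasp_force: 66.1
```

```bash
python3 - <<'E'
from legs import *
t=grab('top'); sc=grab('scene'); save('t1',np.hstack([cv2.resize(t['color'][100:292,150:406],(480,360)),cv2.resize(sc['color'][150:270,130:300],(320,226)).__class__(0) if 0 else cv2.resize(sc['color'][130:290,150:292],(320,360))]))
print(monitor.state()['gripper_width'])
show([('t%d'%k,tp(k)) for k in(30,60,90,125)])
E
```

```text
0.7217322322872628
t30 [-0.037, 0.073, -0.023] [0.288, 0.167, 0.002] rows>=4.2 q [-0.07 -0.14  1.95 -0.04  1.11  2.34] 4e-30 m0.63 zmin 0.147
t60 [-0.036, 0.062, 0.006] [0.289, 0.167, 0.0] rows>=4.2 q [-0.25  0.02  1.81  0.38  1.45  2.13] 2e-30 m0.77 zmin 0.144
t90 [-0.021, 0.037, 0.037] [0.289, 0.167, 0.0] rows>=4.2 q [-0.36  0.26  1.69  0.68  1.8   2.08] 1e-30 m0.82 zmin 0.153
t125 [0.001, -0.002, 0.056] [0.337, 0.194, 0.0] rows>=4.9 q [-0.42  0.54  1.59  1.03  2.16  2.18] 2e-28 m0.46 zmin 0.114
```

View pics/t1.png

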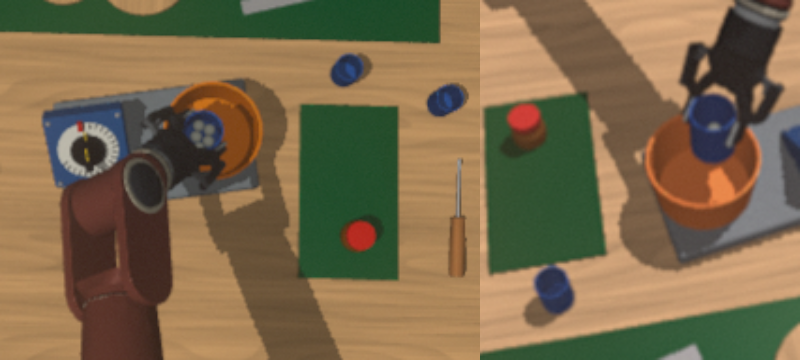

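The cup is upright over the tub, with its rim near (205,130) in the top crop and the tub centre near (215,130). The pointer is at the red tab. Now tilting.

Call:
arm_command([
  [50, [-0.01, 0.018, -0.006], [0.06, 0.035, 0]],
  [50, [-0.02, 0.037, -0.012], [0.125, 0.072, 0]],
  [50, [-0.03, 0.055, -0.018], [0.19, 0.11, 0]],
  [50, [-0.037, 0.073, -0.02], [0.255, 0.147, 0]],
  [50, [-0.046, 0.09, -0.02], [0.32, 0.185, 0]],
  [50, [-0.055, 0.105, -0.02], [0.385, 0.222, 0]],
  [50, [-0.064, 0.12, -0.017], [0.45, 0.26, 0]],
  [50, [-0.07, 0.13, -0.014], [0.515, 0.298, 0]],
  [50, [-0.073, 0.135, -0.01], [0.577, 0.334, 0]],
  [50, [-0.073, 0.135, -0.01], [0.577, 0.334, 0]],
])

```text
time: 15.08
tool_pos: [0.5672, 0.0375, 0.1573]
tool_rot: [-0.172, 0.885, -0.421, -0.099]
contact_force: [-0.9, -0.8, -1.7]
gripper_width: 0.721
grasp_force: 66.1
```

```bash
python3 - <<'E'
from legs import *
x,Rm=tp(125); print((x+W@Rm.T).round(3).tolist())
up_=lambda k:(tp(k)[0]+[0,0,.015],tp(k)[1])
show([('t%d'%k,up_(k)) for k in(90,120)])
E
```

```text
[[0.514, 0.034, 0.172], [0.605, 0.069, 0.193], [0.61, -0.004, 0.238], [0.64, -0.085, 0.244], [0.541, -0.031, 0.222], [0.571, -0.112, 0.228], [0.629, -0.003, 0.154], [0.659, -0.084, 0.16], [0.56, -0.03, 0.138], [0.59, -0.111, 0.144], [0.626, -0.078, 0.114]]
t90 [-0.027, 0.05, 0.079] [0.29, 0.163, 0.006] rows>=4.2 q [-0.36  0.24  1.68  0.69  1.82  2.1 ] 7e-31 m0.80 zmin 0.168
t120 [-0.001, 0.001, 0.048] [0.289, 0.167, -0.0] rows>=4.2 q [-0.41  0.47  1.6   0.99  2.12  2.18] 2e-30 m0.50 zmin 0.140
```

```bash
python3 - <<'E'
from legs import *
up_=lambda k:(tp(k)[0]+[0,0,.025],tp(k)[1])
show([('t%d'%k,up_(k)) for k in(90,115)])
x,Rm=up_(115); print((x+W@Rm.T).round(3)[-1])
E
```

```text
t90 [-0.027, 0.05, 0.112] [0.29, 0.163, 0.006] rows>=4.2 q [-0.36  0.23  1.68  0.69  1.83  2.11] 2e-30 m0.79 zmin 0.178
t115 [-0.002, 0.003, 0.04] [0.241, 0.139, 0.0] rows>=3.5 q [-0.41  0.42  1.61  0.94  2.09  2.17] 1e-30 m0.53 zmin 0.161
[ 0.63  -0.085  0.161]
```

Call:
arm_command([
  [50, [-0.006, 0.012, 0.028], [0.06, 0.034, 0.001]],
  [50, [-0.012, 0.025, 0.056], [0.12, 0.068, 0.002]],
  [50, [-0.018, 0.035, 0.08], [0.18, 0.102, 0.004]],
  [50, [-0.022, 0.042, 0.1], [0.23, 0.13, 0.005]],
  [50, [-0.027, 0.05, 0.112], [0.26, 0.146, 0.006]],
  [50, [-0.027, 0.05, 0.112], [0.29, 0.163, 0.006]],
  [50, [-0.027, 0.05, 0.117], [0.32, 0.18, 0.006]],
  [50, [-0.028, 0.051, 0.123], [0.36, 0.205, 0.006]],
  [50, [-0.028, 0.052, 0.132], [0.41, 0.233, 0.006]],
  [50, [-0.029, 0.053, 0.142], [0.46, 0.262, 0.006]],
  [50, [-0.029, 0.053, 0.152], [0.531, 0.302, 0.006]],
  [50, [-0.029, 0.053, 0.152], [0.531, 0.302, 0.006]],
])

```text
time: 16.08
tool_pos: [0.5566, 0.057, 0.2001]
tool_rot: [-0.411, 0.695, -0.369, -0.461]
contact_force: [-0.6, -0.2, -2.8]
gripper_width: 0.725
grasp_force: 66.3
```

Call:
arm_command([
  [50, [0, 0, 0], [0, 0, 0]],
  [50, [0, 0, 0], [0, 0, 0]],
  [50, [0, 0, 0], [0, 0, 0]],
  [50, [0, 0, 0], [0, 0, 0]],
  [50, [0, 0, 0], [0, 0, 0]],
  [50, [0, 0, 0], [0, 0, 0]],
])

```text
time: 16.58
tool_pos: [0.5579, 0.0576, 0.2051]
tool_rot: [-0.412, 0.698, -0.366, -0.457]
contact_force: [0.9, -0.0, -2.0]
gripper_width: 0.72
grasp_force: 66.3
```

```bash
python3 - <<'E'
from legs import *
t=grab('top'); sc=grab('scene'); w=grab('wrist'); save('t2',np.hstack([cv2.resize(w['color'],(480,360)),cv2.resize(sc['color'][150:270,190:297],(320,360))]))
for k in(60,0): pass
show([('t60',(tp(60)[0]+[0,0,.02],tp(60)[1])),('t0',tp(0)),('lift',(gx+[0,0,.16],gR))])
E
```

```text
t60 [0.026, -0.054, -0.098] [-0.529, -0.303, -0.004] rows>=7.7 q [-0.25  0.    1.8   0.38  1.48  2.14] 4e-24 m0.78 zmin 0.164
t0 [0.077, -0.134, -0.037] [-0.577, -0.333, 0.0] rows>=8.4 q [ 0.12 -0.18  2.07 -0.69  0.91  2.81] 6e-20 m0.33 zmin 0.164
lift [-0.007, -0.816, 0.11] [0.0, 0.0, 0.0] rows>=5.9 q [-0.41 -0.24  2.05 -0.38  0.7   2.16] 2e-26 m0.53 zmin 0.197
```

View pics/t2.png

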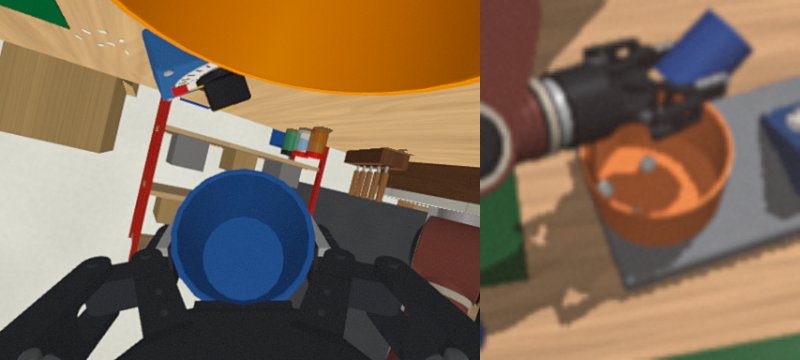

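The cup is empty: its floor shows clean at (243,255). Balls are visible in the tub in the scene crop. Bringing the cup upright.

Call:
arm_command([
  [50, [0.0, -0.0, -0.01], [-0.07, -0.04, 0]],
  [50, [0.0, -0.005, -0.02], [-0.14, -0.08, 0]],
  [50, [0.003, -0.01, -0.04], [-0.21, -0.12, 0]],
  [50, [0.008, -0.02, -0.055], [-0.28, -0.16, -0.001]],
  [50, [0.013, -0.03, -0.07], [-0.35, -0.2, -0.002]],
  [50, [0.018, -0.04, -0.085], [-0.42, -0.24, -0.003]],
  [50, [0.022, -0.048, -0.092], [-0.48, -0.275, -0.004]],
  [50, [0.026, -0.054, -0.098], [-0.529, -0.303, -0.004]],
  [50, [0.026, -0.054, -0.098], [-0.529, -0.303, -0.004]],
])

```text
time: 17.48
tool_pos: [0.5651, 0.043, 0.1768]
tool_rot: [-0.173, 0.888, -0.414, -0.098]
contact_force: [1.2, -0.1, -1.5]
gripper_width: 0.719
grasp_force: 66.2
```

Call:
arm_command([
  [50, [0.005, -0.012, 0.06], [-0.07, -0.04, 0]],
  [50, [0.012, -0.027, 0.08], [-0.14, -0.08, 0]],
  [50, [0.02, -0.045, 0.1], [-0.21, -0.12, 0]],
  [50, [0.03, -0.063, 0.1], [-0.28, -0.16, 0]],
  [50, [0.04, -0.08, 0.1], [-0.35, -0.2, 0]],
  [50, [0.05, -0.096, 0.1], [-0.42, -0.24, 0]],
  [50, [0.06, -0.11, 0.1], [-0.49, -0.28, 0]],
  [50, [0.07, -0.125, 0.1], [-0.54, -0.31, 0]],
  [50, [0.077, -0.134, 0.1], [-0.577, -0.333, 0]],
  [50, [0.077, -0.134, 0.1], [-0.577, -0.333, 0]],
  [50, [0.077, -0.134, 0.1], [-0.577, -0.333, 0]],
])

```text
time: 18.4
tool_pos: [0.5876, 0.0013, 0.2027]
tool_rot: [0.131, 0.869, -0.361, 0.313]
contact_force: [0.2, 0.2, -1.5]
gripper_width: 0.722
grasp_force: 66.2
```

```bash
python3 - <<'E'
from legs import *
show([('lift',(gx+[0,0,.16],gR)),('pl',(gx+[0,0,.004],gR))])
t=grab('top'); sc=grab('scene')
for nm,f in(('top',t),('scene',sc)):
    h,s,v=cv2.split(cv2.cvtColor(f['color'],cv2.COLOR_RGB2HSV)); m=np.zeros(h.shape,np.uint8); c=proj(f,[[.589,-.007,.049]])[0]; cv2.circle(m,tuple(int(a) for a in c),28,1,-1)
    N,l,st,ce=cv2.connectedComponentsWithStats(((s<110)&(v>110)&(m>0)).astype(np.uint8))
    for i in range(1,N):
        if st[i,4]>4: print(nm,ce[i],st[i,4],onz(f,ce[i],.049).round(3))
E
```

```text
lift [-0.003, -0.816, -0.019] [-0.002, -0.004, 0.001] rows>=5.9 q [-0.41 -0.24  2.05 -0.38  0.7   2.16] 7e-27 m0.53 zmin 0.197
pl [0.0, 0.0, -0.52] [0.0, 0.0, 0.0] rows>=3.7 q [-0.41  0.01  2.13 -0.64  0.41  2.46] 1e-22 m0.32 zmin 0.041
top [265.         155.55555556] 9 [[ 0.642 -0.012  0.049]]
top [268.4 160.6] 5 [[ 0.626 -0.023  0.049]]
top [279.5        163.83333333] 6 [[ 0.617 -0.059  0.049]]
top [252.03333333 196.13333333] 30 [[0.513 0.026 0.049]]
scene [246.         201.17391304] 23 [[ 0.552 -0.01   0.049]]
scene [268.65909091 221.58522727] 176 [[0.642 0.049 0.049]]
scene [225.         219.23076923] 104 [[ 0.607 -0.087  0.049]]
scene [231.7  212.15] 20 [[ 0.585 -0.062  0.049]]
```

Carry the cup back over the mat, then check the balls before placing.

Call:
arm_command([
  [50, [0, -0.03, 0], [0, 0, 0]],
  [50, [0, -0.1, 0], [0, 0, 0]],
  [50, [0, -0.2, 0], [0, 0, 0]],
  [50, [0, -0.31, 0], [0, 0, 0]],
  [50, [-0.001, -0.42, 0], [0, 0, 0]],
  [50, [-0.002, -0.53, -0.005], [0, 0, 0]],
  [50, [-0.002, -0.63, -0.01], [0, 0, 0]],
  [50, [-0.003, -0.72, -0.019], [-0.002, -0.004, 0.001]],
  [50, [-0.003, -0.78, -0.019], [-0.002, -0.004, 0.001]],
  [50, [-0.003, -0.816, -0.019], [-0.002, -0.004, 0.001]],
  [50, [-0.003, -0.816, -0.019], [-0.002, -0.004, 0.001]],
  [50, [-0.003, -0.816, -0.019], [-0.002, -0.004, 0.001]],
])

```text
time: 19.5
tool_pos: [0.5874, -0.2453, 0.1999]
tool_rot: [0.131, 0.867, -0.361, 0.319]
contact_force: [0.4, 0.3, -1.3]
gripper_width: 0.721
grasp_force: 66.2
```

```bash
python3 - <<'E'
from legs import *
show([('pl',(gx+[0,0,.005],gR))])
t=grab('top'); sc=grab('scene')
save('t3',np.hstack([cv2.resize(t['color'][140:200,235:295],(400,400),interpolation=2),cv2.resize(sc['color'][175:255,205:285],(400,400),interpolation=2)]))
E
```

```text
pl [-0.003, 0.006, -0.526] [0.001, 0.004, 0.001] rows>=3.8 q [-0.41  0.01  2.13 -0.63  0.42  2.46] 1e-22 m0.33 zmin 0.042
```

View pics/t3.png

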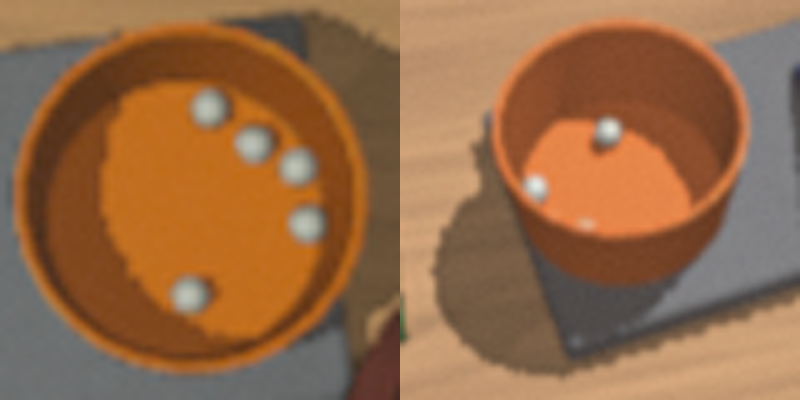

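All five balls lie on the tub floor, at (209,107), (255,143), (298,166), (306,222) and (190,294) in the left crop. Placing the cup.

Call:
arm_command([
  [50, [0, 0.002, -0.08], [0, 0.004, 0]],
  [50, [0, 0.004, -0.18], [0, 0.004, 0]],
  [50, [-0.002, 0.006, -0.28], [0.001, 0.004, 0.001]],
  [50, [-0.002, 0.006, -0.38], [0.001, 0.004, 0.001]],
  [50, [-0.002, 0.006, -0.46], [0.001, 0.004, 0.001]],
  [50, [-0.002, 0.006, -0.5], [0.001, 0.004, 0.001]],
  [50, [-0.002, 0.006, -0.518], [0.001, 0.004, 0.001]],
  [50, [-0.002, 0.006, -0.526], [0.001, 0.004, 0.001]],
  [50, [-0.002, 0.006, -0.53], [0.001, 0.004, 0.001]],
  [50, [-0.002, 0.006, -0.533], [0.001, 0.004, 0.001]],
  [50, [-0.002, 0.006, -0.533], [0.001, 0.004, 0.001]],
  [50, [-0.002, 0.006, -0.533], [0.001, 0.004, 0.001]],
])

```text
time: 20.6
tool_pos: [0.5878, -0.242, 0.0405]
tool_rot: [0.131, 0.868, -0.358, 0.317]
contact_force: [-0.3, -1.0, -2.4]
gripper_width: 0.719
grasp_force: 66.2
```

Call:
arm_command([
  [50, [0, 0, -0.003], [0, 0, 0]],
  [50, [0, 0, -0.005], [0, 0, 0]],
  [50, [0, 0, -0.005], [0, 0, 0]],
])

```text
time: 20.85
tool_pos: [0.5887, -0.2426, 0.0404]
tool_rot: [0.131, 0.868, -0.358, 0.318]
contact_force: [-3.3, 1.5, 5.7]
gripper_width: 0.719
grasp_force: 66.9
```

Contact. Release slowly, then retreat along −d: first 50 mm, then up.

Call:
arm_command([
  [70, [0, 0, 0], [0, 0, 0]],
  [85, [0, 0, 0], [0, 0, 0]],
  [85, [0, 0, 0], [0, 0, 0]],
  [85, [0, 0, 0], [0, 0, 0]],
  [85, [-0.03, 0.03, 0.05], [0, 0, 0]],
  [85, [-0.076, 0.076, 0.128], [0, 0, 0]],
  [85, [-0.13, 0.13, 0.22], [0, 0, 0]],
  [85, [-0.2, 0.2, 0.34], [0, 0, 0]],
  [85, [-0.258, 0.258, 0.437], [0, 0, 0]],
  [85, [-0.258, 0.258, 0.437], [0, 0, 0]],
  [85, [-0.258, 0.258, 0.437], [0, 0, 0]],
])

```text
time: 21.77
tool_pos: [0.5111, -0.1641, 0.1738]
tool_rot: [0.13, 0.867, -0.358, 0.32]
contact_force: [-0.2, 0.1, -0.5]
gripper_width: 0.995
grasp_force: 0.0
```

```bash
python3 - <<'E'
from r import *
w=grab('wrist'); P=pts(w)
m=(np.linalg.norm(P[...,:2]-[.577,-.234],axis=2)<.05)&(P[...,2]>.074)&(P[...,2]<.095); print(cv2.minEnclosingCircle(P[m][:,:2].astype(np.float32)),np.percentile(P[m][:,2],[5,50,95]))
t=grab('top'); Pt=pts(t)
f=t; c=proj(f,A)[0]; h,s,v=cv2.split(cv2.cvtColor(f['color'],cv2.COLOR_RGB2HSV))
m=(np.linalg.norm(P[...,:2]-[.426,-.255],axis=2)<.05)&(P[...,2]>.045); print('jar',P[m].mean(0),m.sum())
save('f',np.hstack([cv2.resize(w['color'],(400,300)),cv2.resize(t['color'][130:250,160:320],(400,300))]))
print(monitor.state()['time'])
E
```

```text
((0.5775781869888306, -0.2333291471004486), 0.031533028930425644) [0.07501285 0.08280065 0.08459438]
jar [ 0.42830719 -0.26602758  0.05885424] 889
21.8667
```

View pics/f.png

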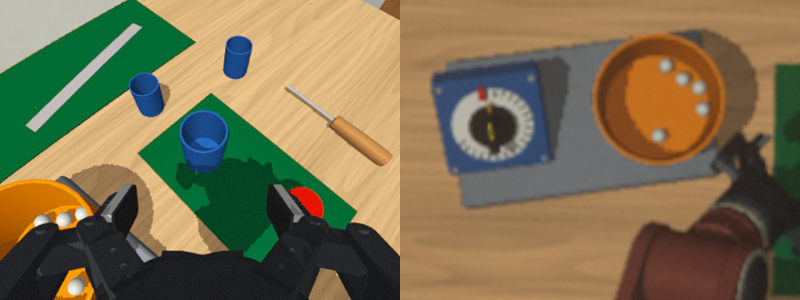

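The empty cup stands upright on the mat, with its rim at (204,130) in the wrist view. All five balls are in the tub and the pointer is at the red tab.

```bash
python3 -c "
from h import *
print(manip.job_done())"
```

```text
the job is handed in; nothing more can be done
None
```

The job is handed in (no verdict was returned): the knob is on its zero stop, all five balls are in the tub, the empty cup stands upright on the mat, and the arm touched none of the jar, hand plane and screwdriver.

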